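# Rack the box lids for the earth test and switch the tester on

## Robot

A 7-joint arm with a two-finger parallel gripper is mounted at the origin on the work surface. World frame = base frame: x ahead of the robot, y to its left, z up, the work surface at z = 0. Lengths are in m, angles in rad, forces in N, time in s.
With the tool pointing down it reaches from about 0.35 to 0.9 m from the base axis. Payload 8.1 kg.
Tool frame: the origin (TCP) lies midway between the tips of the shut fingers; the grasp point (between the pads) lies arm.grasp_offset behind it (arm.grasp_offset is the distance from the TCP to the grasp point, in m); z points along the fingers, y is the line along which they close (so a half turn about z gives the same grasp; the last joint's range is limited). The gripper opens to 92 mm and grips with 3 to 60 N. Pads are 19 mm wide; open, the fingers measure 130 mm over their backs; the gripper's body (75 mm by 190 mm) begins 47 mm behind the grasp point.
Start: joints at [1.169, 0.434, 0.025, 1.573, -0.012, 1.134, -0.075], TCP at [0.184, -0.597, 0.227] pointing down, gripper open.
Joint ranges: [-2.62, 2.62], [-0.44, 2.09], [-1.27, 1.32], [0.08, 2.57], [-1.32, 4.46], [0.12, 2], [-2.74, 2.74]. Speed limits (rad/s): [2.22, 2.22, 3.01, 3.01, 3.14, 3.14, 3.14].

## Interface

Orientations are given as a rotation vector (axis times angle).
In Python, from cell import observe, imaging, arm gives the robot as it stands.
- The arm moves only by the tool apply_moves, never from a script. Its argument "commands" is a list of rows, each a list of 5 numbers: the opening in per cent of the stroke, from 0 (shut) to 100 (fully open), then the shift along the world's x, y, z in units of 0.06 m (1.0 is 0.06 m), then the turn about the world's z in units of 0.5 rad (1.0 is 0.5 rad). A call has 1 to 12 rows; each row shifts and turns the commanded pose from where the row before left it; what a row does not reach is not made up. A row lasts 1/8 s, in which the tool goes at most 62.5 mm and 10.7 degrees, less where a joint would pass 70% of its speed; a pose out of reach is approached as far as the arm can. A call with a number of a shift or a turn outside -1 to 1 is refused whole. A call with a gripper value outside its range is refused whole. The fingers move at their own pace and stop on an object; "newtons" is the grip in N (left out, the last holds). Time passes only in rows, so rows that do not move let the fingers close. It gives the time, the measured TCP pose, the force, the opening and the grip force at its end, in the units of the state.
- observe(): the state, without advancing time (a new reading comes with each control period).
- imaging.get_image(name): name is "side" or "top" or "wrist"; returns (picture, depth): 400x640x3 uint8, red, green, blue; 400x640 float32, m along the optical axis (not along the pixel's ray), 0 where there is no reading.
- imaging.camera_params(name): a dict with "camera_matrix" (3x3 intrinsics, pixels), "dist" ([k1, k2, p1, p2, k3] as OpenCV has them; the pictures are not rectified), "origin" and "rotation" of the camera in the world; the wrist camera has in their place "tool_from_camera" (4x4, takes a point from camera to tool coordinates, whose origin is the TCP and whose axes are the flange's). Camera axes: x right, y up, looking along -z (the intrinsics and any distortion apply to the point x, -y, -z); pixel columns grow to the right and rows downward; lengths in m; the calibration is good to about 2 mm. A picture is of the moment at which its call begins: read the wrist's pose just before it. camera_params takes no time and is no camera call.
- arm.sign_off(): hands the job in; it is judged then, once.
The state is a dict: "clock": time; "joints": joint angles; "dq": joint speeds; "joint_efforts": joint torques, N m; "position": TCP position; "ee_rot": TCP orientation; "force": force on the tool from outside, world axes, zero at the start; "ft_torque": the same for the moment, N m; "width": opening from 0.0 (shut) to 1.0 (fully open); "gripper_force": force on a finger pad.
Only numpy, scipy, OpenCV 4.12 (cv2) and the standard library are available. Lean on these libraries where they do the work, as an engineer would, in place of code of your own. Each camera call takes 0.05 s, during which the arm holds its last target. There are 200 camera calls.

## Task

Stand every box lid on its short end in the test rack, one to a slot, with its earth stud at the top, roughly centred across the rack and let go. When all of them stand, lift the tester's sprung guard, push the toggle beneath it from front to back so that the tester is on, and let the guard drop shut.

Things in the scene. Friction and masses are not known exactly. Their poses are not given: they have to be found in the camera images.
- lid0: aluminium box lid, slab 110 x 64 x 12 mm, about 160 g; brass earth stud 16 mm across, 12 mm tall on one face, 43 mm from the centre towards one short end. Origin: centre of the face without stud; x along the length to the stud end, y across the 64 mm, z towards the studded face. A dark label on that face lies nearer the other end. Starts flat, stud up. 3 to 5 of the five lids are present.
- lid0_foot (a point): middle of that lid's short end face that is away from the stud (55 mm from its centre, mid-thickness); this end goes down in the slot; same axes as the lid
- lid1: aluminium box lid, slab 110 x 64 x 12 mm, about 160 g; brass earth stud 16 mm across, 12 mm tall on one face, 43 mm from the centre towards one short end. Origin: centre of the face without stud; x along the length to the stud end, y across the 64 mm, z towards the studded face. A dark label on that face lies nearer the other end. Starts flat, stud up. 3 to 5 of the five lids are present.
- lid1_foot (a point): middle of that lid's short end face that is away from the stud (55 mm from its centre, mid-thickness); this end goes down in the slot; same axes as the lid
- lid2: aluminium box lid, slab 110 x 64 x 12 mm, about 160 g; brass earth stud 16 mm across, 12 mm tall on one face, 43 mm from the centre towards one short end. Origin: centre of the face without stud; x along the length to the stud end, y across the 64 mm, z towards the studded face. A dark label on that face lies nearer the other end. Starts flat, stud up. 3 to 5 of the five lids are present.
- lid2_foot (a point): middle of that lid's short end face that is away from the stud (55 mm from its centre, mid-thickness); this end goes down in the slot; same axes as the lid
- lid3: aluminium box lid, slab 110 x 64 x 12 mm, about 160 g; brass earth stud 16 mm across, 12 mm tall on one face, 43 mm from the centre towards one short end. Origin: centre of the face without stud; x along the length to the stud end, y across the 64 mm, z towards the studded face. A dark label on that face lies nearer the other end. Starts flat, stud up. 3 to 5 of the five lids are present.
- lid3_foot (a point): middle of that lid's short end face that is away from the stud (55 mm from its centre, mid-thickness); this end goes down in the slot; same axes as the lid
- lid4: aluminium box lid, slab 110 x 64 x 12 mm, about 160 g; brass earth stud 16 mm across, 12 mm tall on one face, 43 mm from the centre towards one short end. Origin: centre of the face without stud; x along the length to the stud end, y across the 64 mm, z towards the studded face. A dark label on that face lies nearer the other end. Starts flat, stud up. 3 to 5 of the five lids are present.
- lid4_foot (a point): middle of that lid's short end face that is away from the stud (55 mm from its centre, mid-thickness); this end goes down in the slot; same axes as the lid
- rack: black and grey test rack fixed to the table, base 250 x 70 x 12 mm, five cross slots one behind another along its x; origin: centre of the underside; x to its back, z up; its front (-x) faces the middle and far side of the table. Each slot leans back: its upward direction is 20 degrees from vertical towards +x. A lid let go in a slot rests on the back wall, 20 to 30 degrees from vertical.
- slot0 (a point): middle of the floor of slot 0 (0 is foremost), 12 mm above the table, on the slot's centre plane; axes of the rack; slots are 44 mm apart. Slot walls: 42 mm long along y, 5 mm thick, 18 mm apart square to them; front wall 20 mm, back wall 55 mm high along the lean. Both y ends are open: a lid overhangs the walls 11 mm each side, where the fingers pass
- slot1 (a point): middle of the floor of slot 1 (0 is foremost), 12 mm above the table, on the slot's centre plane; axes of the rack; slots are 44 mm apart. Slot walls: 42 mm long along y, 5 mm thick, 18 mm apart square to them; front wall 20 mm, back wall 55 mm high along the lean. Both y ends are open: a lid overhangs the walls 11 mm each side, where the fingers pass
- slot2 (a point): middle of the floor of slot 2 (0 is foremost), 12 mm above the table, on the slot's centre plane; axes of the rack; slots are 44 mm apart. Slot walls: 42 mm long along y, 5 mm thick, 18 mm apart square to them; front wall 20 mm, back wall 55 mm high along the lean. Both y ends are open: a lid overhangs the walls 11 mm each side, where the fingers pass
- slot3 (a point): middle of the floor of slot 3 (0 is foremost), 12 mm above the table, on the slot's centre plane; axes of the rack; slots are 44 mm apart. Slot walls: 42 mm long along y, 5 mm thick, 18 mm apart square to them; front wall 20 mm, back wall 55 mm high along the lean. Both y ends are open: a lid overhangs the walls 11 mm each side, where the fingers pass
- slot4 (a point): middle of the floor of slot 4 (0 is foremost), 12 mm above the table, on the slot's centre plane; axes of the rack; slots are 44 mm apart. Slot walls: 42 mm long along y, 5 mm thick, 18 mm apart square to them; front wall 20 mm, back wall 55 mm high along the lean. Both y ends are open: a lid overhangs the walls 11 mm each side, where the fingers pass
- tester: grey continuity tester fixed to the table, a box 160 x 130 mm and 70 mm high, front (-x of its frame) facing the middle and far side of the table. Origin at table height below the toggle's pivot: the box runs from x = -40 to +120 mm; x to its back, z up
- guard (a joint): angle of the sprung black guard over the toggle, a hollow cover 52 mm wide, 42 mm high, hinged at its back: 0 shut, 1.6 rad fully up. A light spring and its weight (under 3 N at the lip) always pull it shut: keep it up, for example resting on the shut fingers (tool leaning, pointing ahead and down), while they push the toggle; it drops when they leave
- guard_lip (a point): underside of the guard's front edge, mid-width: a flat lip 5 mm thick and 52 mm wide, sticking out 24 mm beyond the tester's front face when shut, 80 mm above the table, 106 mm from the hinge; lift it from below; axes turn with the guard
- guard_hinge (a point): point on the guard's hinge line, mid-width, 42 mm behind the toggle's pivot and 80 mm above the table; the hinge line is the tester's y
- toggle (a joint): angle of the toggle: 0 off, leaning 0.35 rad to the tester's front (-x); 0.7 on, leaning 0.35 rad to its back (+x). It stays where left; about 1 N at the tip moves it
- toggle_tip (a point): tip of the toggle, a steel bat 9 mm thick and 44 mm long, whose pivot is on the tester's top, 70 mm above the table; under the guard

How it is judged:
By the outcome, as a careful person would: the job done as asked, in the order asked, and still so for the second after the job is handed in, with the robot touching nothing.
Of lid0, lid1, lid2, lid3, lid4 only 3 to 5 are there at a start; the rules pass over those that are not, and their reading is None.
At some moment in a run one of lid0, lid1, lid2, lid3, lid4 may be knocked a few centimetres aside while the robot is not near it.
Once in a run the grip may slacken for a moment while it holds something.
It also fails if it takes over 210 s, if anything falls off the work surface, if the arm or the gripper's body presses on something with over 40 N, if the wrist force passes 120 N, or if a joint passes its speed limit or range.

## Working session

There is one attempt and no reset: what is moved stays moved. The work goes in short steps, Python scripts to look and compute and a tool call to move; the robot and the scene stay as the last step left them, time stands still between calls to the robot, and variables do not carry over. Pictures are saved under pics/ and viewed, at most 14 in all, crops included, and the job is handed in when it is done.

Besides the shell and the picture viewer there is one more tool, called after "Request:" as a command line: name --pt "numbers of a row" for each row, then --argument value for the rest. apply_moves: Moves the arm, as the interface text tells. Its arguments: {"type":"object","properties":{"commands":{"type":"array"},"newtons":{"type":"number"}},"required":["commands"]}

```bash
ls; mkdir -p pics
cat > h.py <<'E'
import numpy as np,cv2
from cell import observe,imaging,arm
from scipy.spatial.transform import Rotation as R
def cam(n):
    p=imaging.camera_params(n)
    K=np.array(p["camera_matrix"]);d=np.array(p["dist"],float)
    if n=="wrist":
        s=observe();T=np.array(p["tool_from_camera"]);Rt=R.from_rotvec(s["ee_rot"]).as_matrix()
        return K,d,np.array(s["position"])+Rt@T[:3,3],Rt@T[:3,:3]
    return K,d,np.array(p["origin"]),np.array(p["rotation"])
def grab(n):
    c=cam(n);im,dep=imaging.get_image(n);return im,dep,c
def onplane(px,c,z):
    K,d,o,Rm=c
    q=cv2.undistortPoints(np.array(px,float).reshape(-1,1,2),K,d).reshape(-1,2)
    r=np.c_[q[:,0],-q[:,1],-np.ones(len(q))]@Rm.T
    return o+r*((z-o[2])/r[:,2])[:,None]
def proj(P,c):
    K,d,o,Rm=c
    q=(np.atleast_2d(P)-o)@Rm*[1,-1,-1]
    return cv2.projectPoints(q,np.zeros(3),np.zeros(3),K,d)[0].reshape(-1,2)
def save(im,f): cv2.imwrite(f,im[:,:,::-1])
E
python3 - <<'E'
from h import *
s=observe();print({k:np.round(v,3) for k,v in s.items()});print(arm.grasp_offset)
for n in("top","side"):
    im,dep,c=grab(n);save(im,f"pics/{n}0.png");np.savez(f"{n}0.npz",im=im,dep=dep);print(n,np.round(c[2],3),np.round(c[3],2).tolist(),c[0][0,0])
E
```

```text
pics
{'clock': np.float64(0.0), 'joints': array([ 1.169,  0.435,  0.025,  1.574, -0.012,  1.134, -0.075]), 'dq': array([ 0.001,  0.   , -0.001,  0.001, -0.001,  0.001,  0.   ]), 'joint_efforts': array([-1.0000e-03, -6.6785e+01,  9.8400e-01, -3.1446e+01, -6.1000e-02,
        4.3000e-02,  0.0000e+00]), 'position': array([ 0.184, -0.597,  0.226]), 'ee_rot': array([-3.105e+00, -4.670e-01,  1.000e-03]), 'force': array([ 1.152, -0.447,  0.123]), 'ft_torque': array([-0.012,  0.021, -0.011]), 'gripper_force': np.float64(0.0), 'width': np.float64(1.0)}
0.0188
top [0.329 0.002 1.229] [0.13, -0.12, -1.57] 409.89963960866885
side [ 0.437 -0.753  0.553] [1.06, -0.07, -0.07] 410.5001261706857
```

View pics/top0.png

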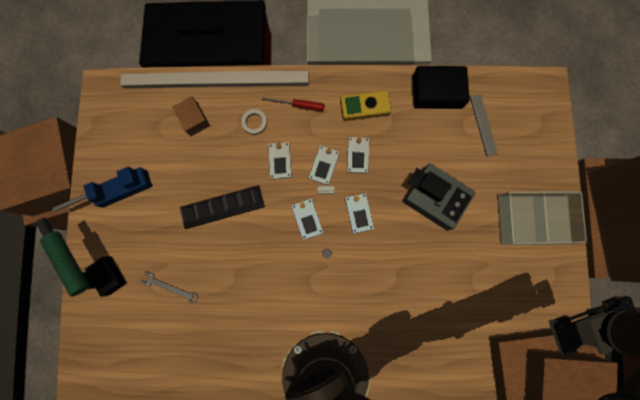

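View pics/side0.png

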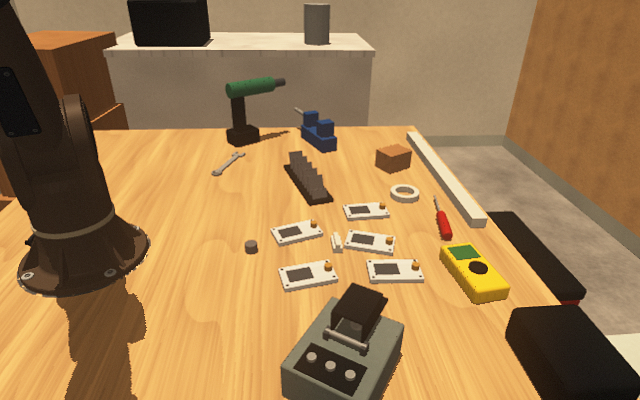

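```bash
sed -i 's/np.array(p\["rotation"\])$/R.from_rotvec(p["rotation"]).as_matrix()/' h.py
cat >> h.py <<'E'
def lids(im,c,amin=100,rng=None):
    h=cv2.cvtColor(im,cv2.COLOR_RGB2HSV)
    w=((h[...,1]<60)&(h[...,2]>140)).astype(np.uint8)
    w=cv2.morphologyEx(w,cv2.MORPH_CLOSE,np.ones((3,3)))
    out=[]
    for k in cv2.findContours(w,cv2.RETR_EXTERNAL,cv2.CHAIN_APPROX_NONE)[0]:
        if cv2.contourArea(k)<amin: continue
        P=onplane(k,c,.012)[:,:2]*1000
        (cx,cy),(a,b),t=cv2.minAreaRect(P.astype(np.float32))
        if not(80<max(a,b)<140 and 45<min(a,b)<85): continue
        t=np.radians(t)+(0 if a>b else np.pi/2)
        # dark label pixels tell the foot side
        m=np.zeros(w.shape,np.uint8);cv2.drawContours(m,[k],-1,1,-1)
        ys,xs=np.nonzero((m>0)&(h[...,2]<90))
        q=onplane(np.c_[xs,ys],c,.012)[:,:2].mean(0)*1000-[cx,cy]
        u=np.array([np.cos(t),np.sin(t)])
        if q@u>0: t+=np.pi
        out.append((cx,cy,(np.degrees(t)+180)%360-180,max(a,b),min(a,b)))
    return np.round(out,1)
E
python3 - <<'E'
from h import *
z=np.load("top0.npz");im,dep=z["im"],z["dep"];c=cam("top")
print(np.round(c[3],2).tolist());print(lids(im,c))
h=cv2.cvtColor(im,cv2.COLOR_RGB2HSV)
m=np.zeros(h.shape[:2],np.uint8);m[180:235,170:275]=1
m&=(h[...,2]<75).astype(np.uint8)
k=max(cv2.findContours(m,0,1)[0],key=cv2.contourArea)
print("rack",cv2.minAreaRect((onplane(k,c,.012)[:,:2]*1000).astype(np.float32)))
print(im[195,440],im[225,440],im[180,430],h[205,455])
crop=np.hstack([cv2.resize(im[140:240,390:490],None,fx=4,fy=4,interpolation=2),cv2.resize(im[165:265,172:272],None,fx=4,fy=4,interpolation=2)]);save(crop,"pics/crop.png")
K,d,o,Rm=c
v,u=np.mgrid[140:240,390:490];q=cv2.undistortPoints(np.c_[u.ravel(),v.ravel()].astype(float).reshape(-1,1,2),K,d)[:,0]
D=dep[140:240,390:490].ravel();P=o+(np.c_[q[:,0],-q[:,1],-np.ones(len(q))]*D[:,None])@Rm.T
for lo,hi in((.055,.08),(.1,.14)):
    S=P[(P[:,2]>lo)&(P[:,2]<hi)];print(lo,len(S),cv2.minAreaRect((S[:,:2]*1000).astype(np.float32)))
v,u=np.mgrid[180:235,170:275];q=cv2.undistortPoints(np.c_[u.ravel(),v.ravel()].astype(float).reshape(-1,1,2),K,d)[:,0]
D=dep[180:235,170:275].ravel();P=o+(np.c_[q[:,0],-q[:,1],-np.ones(len(q))]*D[:,None])@Rm.T
S=P[P[:,2]>.006];print("rackdepth",cv2.minAreaRect((S[:,:2]*1000).astype(np.float32)))
E
```

```text
[[-0.0, 0.99, -0.16], [-1.0, -0.0, -0.01], [-0.01, 0.16, 0.99]]
[[ 4.558e+02  5.080e+01  1.960e+01  1.079e+02  6.280e+01]
 [ 4.737e+02 -1.057e+02  1.180e+01  1.084e+02  6.220e+01]
 [ 6.219e+02 -4.000e-01 -1.890e+01  1.065e+02  6.150e+01]
 [ 6.365e+02  1.360e+02  4.400e+00  1.076e+02  6.190e+01]
 [ 6.536e+02 -1.050e+02 -1.200e+00  1.073e+02  6.140e+01]]
rack ((491.9602966308594, 307.6631164550781), (71.0203857421875, 249.53451538085938), 15.816761016845703)
[21 21 18] [33 28 22] [21 20 16] [18 47 70]
0.055 1814 ((522.2247314453125, -328.2791748046875), (184.43397521972656, 132.42379760742188), 56.78887176513672)
0.1 534 ((536.28271484375, -308.3540344238281), (70.31108856201172, 55.25090026855469), 56.33658981323242)
rackdepth ((475.1863098144531, 222.79449462890625), (490.8225402832031, 199.66233825683594), 78.75630950927734)
```

View pics/crop.png

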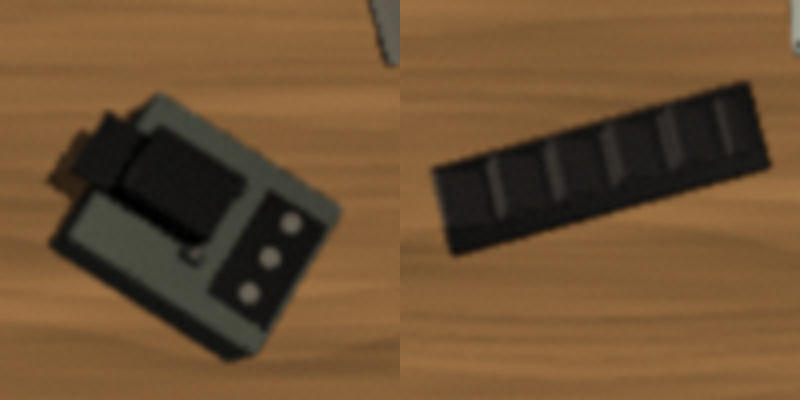

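Request:
apply_moves --pt "85 0.41 0.9 0.1 0" --pt "85 0.41 0.9 0.1 0" --pt "85 0.41 0.9 0.1 0" --pt "85 0.41 0.9 0.1 0" --pt "85 0.41 0.9 0.1 0" --pt "85 0.41 0.9 0.1 0" --pt "85 0.41 0.9 0.1 0" --pt "85 0.41 0.9 0.1 0" --pt "85 0.41 0.9 0.1 0" --pt "85 0.41 0.9 0.1 0" --pt "85 0.41 0.9 0.1 0.04" --pt "85 0.41 0.9 0.1 0.04" --newtons 15

```text
clock: 1.6
position: [0.4795, 0.0523, 0.2988]
ee_rot: [3.096, 0.53, -0.0]
force: [1.4, -1.1, 0.5]
width: 0.853
gripper_force: 0.0
```

Run:
```python
from h import *
s=observe();print(s["clock"],np.round(s["position"],4),np.degrees(R.from_rotvec(s["ee_rot"]).as_euler("ZYX")).round(1),np.round(s["joints"],2))
im,dep,c=grab("wrist");save(im,"pics/w1.png");print(np.round(c[2],3),np.round(c[3],2).tolist(),c[0][0,0]);print(lids(im,c,1500))
```

```text
1.6 [0.4795 0.0523 0.2988] [ 19.4   0.  180. ] [ 0.22  0.19 -0.51  1.76  0.1   1.22 -1.55]
[0.547 0.075 0.457] [[0.33, 0.91, 0.24], [-0.94, 0.32, 0.09], [0.0, -0.26, 0.97]] 350.1645695468939Traceback (most recent call last):
  File "<stdin>", line 3, in <module>
  File "h.py", line 37, in lids
    q=onplane(np.c_[xs,ys],c,.012)[:,:2].mean(0)*1000-[cx,cy]
      ~~~~~~~^^^^^^^^^^^^^^^^^^^^^
  File "h.py", line 15, in onplane
    q=cv2.undistortPoints(np.array(px,float).reshape(-1,1,2),K,d).reshape(-1,2)
      ~~~~~~~~~~~~~~~~~~~^^^^^^^^^^^^^^^^^^^^^^^^^^^^^^^^^^^^^^^^
cv2.error: OpenCV(4.12.0) /io/opencv/modules/calib3d/src/undistort.dispatch.cpp:347: error: (-215:Assertion failed) CV_IS_MAT(_src) && CV_IS_MAT(_dst) && (_src->rows == 1 || _src->cols == 1) && (_dst->rows == 1 || _dst->cols == 1) && _src->cols + _src->rows - 1 == _dst->rows + _dst->cols - 1 && (CV_MAT_TYPE(_src->type) == CV_32FC2 || CV_MAT_TYPE(_src->type) == CV_64FC2) && (CV_MAT_TYPE(_dst->type) == CV_32FC2 || CV_MAT_TYPE(_dst->type) == CV_64FC2) in function 'cvUndistortPointsInternal'
```

View pics/w1.png

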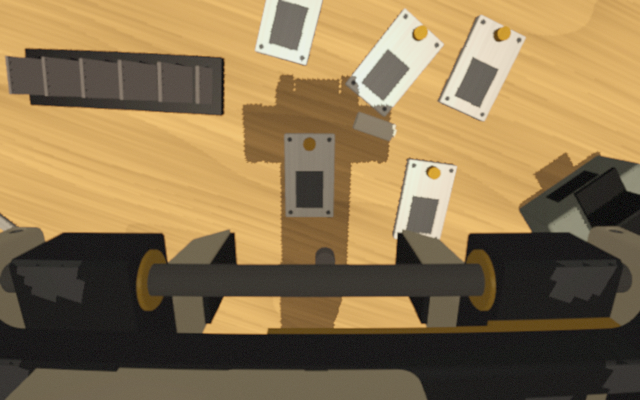

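```bash
sed -i 's/(h\[...,1\]<60)&(h\[...,2\]>140)/(h[...,1]<60)\&(h[...,2]>95)/; s/^        q=onplane(np.c_\[xs,ys\]/        if len(xs)<20: continue\n&/' h.py
python3 - <<'E'
from h import *
im=cv2.imread("pics/w1.png")[:,:,::-1].copy();c=cam("wrist")
print(lids(im,c,1000))
print(np.round(onplane([(286,134),(334,134),(333,217),(284,216)],c,.012)*1000,1)[:,:2].tolist())
# rack base: front edge and near edge by dark mask
h=cv2.cvtColor(im,cv2.COLOR_RGB2HSV);g=im.max(2)
print("row86",g[86,205:235].tolist());print("col210 ",g[45:66,212].tolist(),g[104:125,212].tolist());print("col100",g[96:118,100].tolist(),"col40",g[92:116,45].tolist())
m=np.zeros(g.shape,np.uint8);m[30:125,0:240]=(g[30:125,0:240]<90)
k=max(cv2.findContours(m,0,2)[0],key=cv2.contourArea);
q=cv2.approxPolyDP(k,3,True)[:,0];print(q.tolist());print(np.round(onplane(q,c,.012)[:,:2]*1000).tolist());print(np.round(onplane(q,c,.0)[:,:2]*1000).tolist())
E
```

```text
[[460.4  62.6  19.  108.6  62.7]
 [625.9  12.5 -18.5 110.1  64.3]]
[[501.3, 108.0], [521.9, 51.0], [418.5, 13.5], [397.4, 75.7]]
row86 [89, 90, 89, 90, 89, 89, 87, 82, 78, 77, 80, 79, 80, 76, 78, 75, 44, 21, 92, 177, 212, 218, 219, 221, 222, 222, 223, 223, 224, 223]
col210  [223, 222, 218, 214, 211, 211, 212, 211, 210, 209, 202, 166, 97, 69, 72, 75, 75, 74, 76, 74, 74] [80, 80, 80, 79, 79, 80, 80, 81, 81, 76, 115, 188, 222, 230, 233, 236, 236, 234, 235, 235, 236]
col100 [89, 81, 70, 58, 54, 52, 56, 52, 56, 55, 52, 57, 140, 210, 224, 224, 225, 226, 227, 225, 219, 215] col40 [131, 129, 131, 117, 72, 44, 43, 42, 44, 40, 41, 38, 43, 114, 187, 212, 218, 218, 217, 215, 212, 209, 209, 211]
[[8, 57], [12, 91], [29, 92], [32, 104], [223, 112], [221, 58], [26, 49], [25, 59]]
[[476.0, 471.0], [436.0, 459.0], [442.0, 436.0], [429.0, 430.0], [501.0, 191.0], [561.0, 212.0], [493.0, 449.0], [481.0, 448.0]]
[[474.0, 481.0], [433.0, 469.0], [439.0, 446.0], [425.0, 439.0], [499.0, 194.0], [561.0, 215.0], [492.0, 459.0], [479.0, 458.0]]
```

Run:
```python
from h import *
p=imaging.camera_params("wrist");print(np.round(p["tool_from_camera"],4).tolist(),np.round(p["camera_matrix"],1).tolist(),np.round(p["dist"],4))
for n in("top","side"):
    p=imaging.camera_params(n);print(n,np.round(p["camera_matrix"],1).tolist(),np.round(p["dist"],4))
im,dep,c=grab("side")
for P in ((.456,.051,.012),(.4604,.0626,.012),(.622,0,.012),(.626,.0125,.012)): print(proj(P,c).round(1))
print("lids side",lids(im,c,300))
print("base top",proj((0,0,0.0),cam("top")).round(1))
t,dt,ct=grab("top");print(lids(t,ct));
w,dw,cw=grab("wrist");print(lids(w,cw,1000),observe()["position"])
# tool points in wrist: 
s=observe();Rt=R.from_rotvec(s["ee_rot"]).as_matrix()
print(proj(np.array(s["position"])+np.array([[0.0095,.039,0],[.0095,-.039,0]])@Rt.T,cw).round(1))
# depth checks of table
for n,d,cc,px in(("top",dt,ct,(320,240)),("wrist",dw,cw,(480,150)),("side",dep,c,(370,212))):
    K,ds,o,Rm=cc;q=cv2.undistortPoints(np.array(px,float).reshape(1,1,2),K,ds).ravel();print(n,o+Rm@(np.array([q[0],-q[1],-1])*d[px[1],px[0]]))
```

```text
[[-0.0006, 0.9659, 0.2589, 0.0713], [1.0, 0.0007, -0.0004, 0.0007], [-0.0005, 0.2589, -0.9659, -0.1585], [0.0, 0.0, 0.0, 1.0]] [[350.2, 0.0, 315.7], [0.0, 350.2, 196.4], [0.0, 0.0, 1.0]] [-0.0523  0.      0.      0.      0.    ]
top [[409.9, 0.0, 320.6], [0.0, 409.9, 196.7], [0.0, 0.0, 1.0]] [-0.0676  0.      0.      0.      0.    ]
side [[410.5, 0.0, 324.9], [0.0, 410.5, 196.0], [0.0, 0.0, 1.0]] [-0.014  0.     0.     0.     0.   ]
[[296.5 230.1]]
[[298.1 227.3]]
[[370.2 240. ]]
[[370.9 236.8]]
lids side []
base top [[324.1 376.5]]
[[ 472.2 -105.    11.8  110.9   64.7]
 [ 651.7 -104.6   -2.8  110.7   62.9]]
[[457.8  52.2  18.5 109.4  62.3]
 [622.    1.4 -19.  110.1  64. ]] [0.47902992 0.05172016 0.29829279]
[[398.6 237.4]
 [238.2 236.9]]
top [0.35290908 0.00526885 0.7709338 ]
wrist [ 5.64558924e-01 -1.46370103e-01  2.45977104e-04]
side [0.6451236  0.1232241  0.01055243]
```

Request:
apply_moves --pt "85 0.04 0.14 -0.7 0" --pt "85 0 0 -0.7 0" --pt "85 0 0 -0.7 0" --pt "85 0 0 -0.7 0" --pt "85 0 0 -0.7 0" --pt "85 0 0 -0.7 0" --pt "85 0 0 -0.7 0" --pt "60 0 0 0 0" --pt "40 0 0 0 0" --pt "20 0 0 0 0" --pt "20 0 0 0 0" --newtons 20

```text
clock: 3.18
position: [0.4816, 0.0586, 0.0052]
ee_rot: [3.096, 0.528, 0.001]
force: [-0.6, -0.0, -1.9]
width: 0.694
gripper_force: 19.9
```

```bash
cat >> h.py <<'E'
def rackcorners(im,c,x0,x1,y0,y1):
    g=im.max(2);m=np.zeros(g.shape,np.uint8);m[y0:y1,x0:x1]=(g[y0:y1,x0:x1]<100)
    k=max(cv2.findContours(m,0,2)[0],key=cv2.contourArea)
    q=cv2.approxPolyDP(k,3,True)[:,0];print(q.tolist());print(np.round(onplane(q,c,.012)[:,:2]*1000).tolist())
E
python3 - <<'E'
from h import *
s=observe();print(s["clock"],s["position"],s["width"]*92)
E
```

```text
3.175 [0.48164831 0.05862695 0.00518244] 63.8558679402245
```

Request:
apply_moves --pt "20 -0.06 -0.02 0.32 0" --pt "20 -0.13 -0.045 0.295 0" --pt "20 -0.195 -0.07 0.25 0" --pt "20 -0.245 -0.085 0.195 0" --pt "20 -0.285 -0.1 0.125 0" --pt "20 0 0 0 0" --pt "20 0 0 0.5 0" --pt "20 0 0 0.8 0" --pt "20 0 0 0.8 0" --pt "20 0 0 0 0"

```text
clock: 4.42
position: [0.4292, 0.0405, 0.2048]
ee_rot: [3.096, 0.529, 0.011]
force: [0.1, -0.4, -2.3]
width: 0.696
gripper_force: 19.9
```

Run:
```python
from h import *
s=observe();print(s["clock"],s["position"],s["width"]*92)
im,_,c=grab("side");p=proj(s["position"],c)[0].astype(int);print(p)
a=im[max(0,p[1]-100):p[1]+100,p[0]-130:p[0]+130];a=cv2.resize(a,None,fx=2,fy=2)
w,_,cw=grab("wrist");w,_,cw=grab("wrist");rackcorners(w,cw,0,240,0,240)
save(np.hstack([a[:400],cv2.resize(w,(280,175)) if 0 else np.zeros((len(a[:400]),1,3),np.uint8)]),"pics/s2.png");save(w,"pics/w2.png")
```

```text
4.425 [0.42924141 0.04048629 0.20483206] 64.03549491918432
[282 156]
[[0, 0], [0, 52], [200, 60], [200, 0], [165, 1], [165, 41], [159, 38], [159, 0], [111, 0], [113, 32], [109, 35], [105, 31], [104, 0], [59, 0], [59, 33], [54, 31], [52, 0], [9, 0], [8, 32]]
[[489.0, 379.0], [442.0, 371.0], [496.0, 179.0], [547.0, 193.0], [536.0, 223.0], [502.0, 215.0], [503.0, 221.0], [535.0, 229.0], [521.0, 272.0], [494.0, 264.0], [490.0, 267.0], [493.0, 272.0], [519.0, 279.0], [506.0, 321.0], [477.0, 315.0], [478.0, 320.0], [504.0, 327.0], [492.0, 370.0], [463.0, 366.0]]
```

View pics/s2.png

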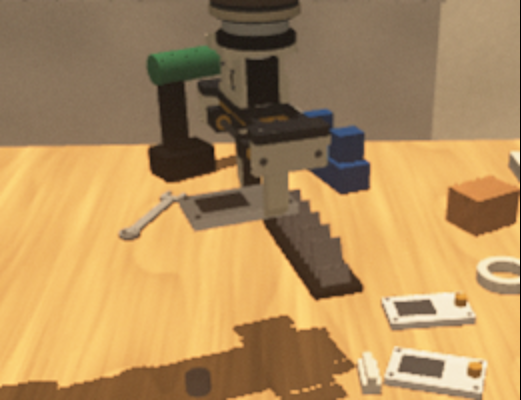

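Request:
apply_moves --pt "20 0 0 -0.9 0" --pt "20 0 0 -0.8 0" --pt "20 0 0 0 0"

```text
clock: 4.95
position: [0.423, 0.0395, 0.0964]
ee_rot: [-3.095, -0.531, 0.015]
force: [-0.1, 0.2, -1.3]
width: 0.698
gripper_force: 19.9
```

Run:
```python
from h import *
s=observe();print(s["position"],s["ft_torque"],s["gripper_force"])
```

```text
[0.42299601 0.03945121 0.09637816] [ 0.01636714 -0.00363891  0.00085726] 19.931218922138214
```

Request:
apply_moves --pt "20 0 0 0 0" --pt "20 0 0 0 0" --pt "20 0 0 0 0" --newtons 5

```text
clock: 5.32
position: [0.4276, 0.0399, 0.101]
ee_rot: [3.096, 0.529, 0.004]
force: [0.2, -0.6, -2.5]
width: 0.695
gripper_force: 5.0
```

Run:
```python
from h import *
s=observe();print(s["position"],s["ft_torque"],s["gripper_force"],s["force"])
```

```text
[0.42757401 0.03992175 0.10102855] [ 0.01884585 -0.04352293 -0.00089951] 4.999628439545631 [ 0.19826417 -0.60185867 -2.52465232]
```

Request:
apply_moves --pt "20 0 0 0 0" --pt "20 0 0 0 0" --pt "20 0 0 0 0" --newtons 3

```text
clock: 5.7
position: [0.4267, 0.0399, 0.0999]
ee_rot: [3.097, 0.529, 0.0]
force: [0.3, -0.4, -1.8]
width: 0.697
gripper_force: 3.0
```

Run:
```python
from h import *
s=observe();print(s["position"],s["ft_torque"],s["gripper_force"],s["force"])
im,_,c=grab("side");p=proj(s["position"],c)[0].astype(int);print(p)
save(cv2.resize(im[p[1]-80:p[1]+80,p[0]-100:p[0]+100],None,fx=2,fy=2),"pics/s3.png")
```

```text
[0.42668041 0.03986151 0.09992895] [-0.02830255  0.00848681  0.01699433] 2.999742664396763 [ 0.30971797 -0.4018253  -1.76812136]
[282 200]
```

View pics/s3.png

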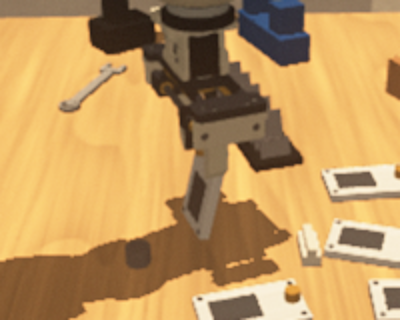

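Request:
apply_moves --pt "20 0 0 0 0" --pt "20 0 0 0.7 0" --pt "20 0 0 0.8 0.3" --pt "20 0.28 0.2 0.3 0.34" --pt "20 0.28 0.2 0.3 0.34" --pt "20 0.28 0.2 0.3 0.34" --pt "20 0.28 0.2 0.3 0.34" --pt "20 0.28 0.2 0 0.34" --pt "20 0.28 0.2 0 0.34" --pt "20 0.28 0.2 0 0.34" --pt "20 0 0 0 0.34" --pt "20 0 0 0 0" --newtons 20

```text
clock: 7.25
position: [0.5441, 0.1238, 0.2613]
ee_rot: [-1.893, -2.506, 0.001]
force: [-0.0, 0.3, -0.6]
width: 0.692
gripper_force: 20.0
```

Run:
```python
from h import *
w,_,cw=grab("wrist");w,_,cw=grab("wrist");w,_,cw=grab("wrist")
s=observe();print(s["clock"],s["position"],np.degrees(R.from_rotvec(s["ee_rot"]).as_euler("ZYX")).round(1),s["width"]*92,s["joints"])
save(w,"pics/w3.png");np.savez("w3.npz",w=w,K=cw[0],d=cw[1],o=cw[2],R=cw[3])
```

```text
7.4 [0.54407138 0.1235867  0.2617547 ] [ 105.7    0.  -180. ] 64.09982509596193 [ 0.28267636  0.42362639 -0.8416809   1.63830422  0.33146582  1.22978389
 -0.35337216]
```

View pics/w3.png

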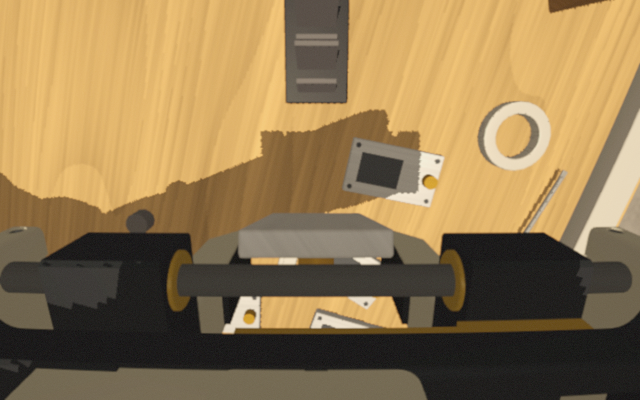

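Run:
```python
from h import *
z=np.load("w3.npz");w=z["w"];c=(z["K"],z["d"],z["o"],z["R"])
g=w.max(2);print("col317",[(r,int(g[r,317])) for r in range(24,110)])
print("row70",g[70,278:294].tolist(),g[70,340:356].tolist())
ps=np.radians(105.7);u=np.array([np.cos(ps),np.sin(ps)]);v=np.array([-u[1],u[0]])
def rk(px,zz):
    P=onplane(px,c,zz)[:,:2]*1000;return np.c_[P@u,P@v].round(1),P.round(1)
print(rk([(286,102),(348,101),(290,2),(344,2)],.012))
print("C in rack axes", np.array([493,308])@u,np.array([493,308])@v)
for r in (33,36,38,41,43,45,78,80,82,83):print(r,rk([(317,r)],.0308)[0],rk([(317,r)],.0637)[0])
```

```text
col317 [(24, 89), (25, 91), (26, 90), (27, 93), (28, 90), (29, 90), (30, 92), (31, 91), (32, 93), (33, 109), (34, 130), (35, 142), (36, 145), (37, 141), (38, 127), (39, 105), (40, 119), (41, 141), (42, 145), (43, 144), (44, 141), (45, 125), (46, 102), (47, 92), (48, 91), (49, 93), (50, 90), (51, 88), (52, 88), (53, 90), (54, 93), (55, 91), (56, 92), (57, 91), (58, 92), (59, 91), (60, 92), (61, 91), (62, 90), (63, 89), (64, 93), (65, 91), (66, 91), (67, 90), (68, 92), (69, 93), (70, 96), (71, 100), (72, 100), (73, 96), (74, 99), (75, 100), (76, 99), (77, 102), (78, 124), (79, 143), (80, 148), (81, 146), (82, 138), (83, 118), (84, 95), (85, 91), (86, 88), (87, 92), (88, 91), (89, 91), (90, 89), (91, 91), (92, 96), (93, 102), (94, 102), (95, 102), (96, 102), (97, 103), (98, 104), (99, 104), (100, 103), (101, 93), (102, 105), (103, 176), (104, 213), (105, 223), (106, 224), (107, 225), (108, 226), (109, 226)]
row70 [241, 241, 240, 240, 239, 236, 217, 168, 112, 102, 103, 103, 103, 102, 103, 105] [91, 92, 94, 94, 91, 90, 90, 147, 214, 223, 221, 219, 218, 217, 216, 215]
(array([[  41.4, -525.6],
       [  42.4, -595.6],
       [ 145.5, -531.8],
       [ 145.5, -589.4]]), array([[494.8, 182.1],
       [561.9, 202. ],
       [472.6, 284. ],
       [528. , 299.5]]))
C in rack axes 163.1030380332547 -557.9519683488201
33 [[ 110.9 -560.5]] [[ 105.  -560.4]]
36 [[ 107.9 -560.5]] [[ 102.3 -560.4]]
38 [[ 106.  -560.5]] [[ 100.5 -560.4]]
41 [[ 103.1 -560.5]] [[  97.8 -560.4]]
43 [[ 101.1 -560.5]] [[  96.  -560.4]]
45 [[  99.1 -560.5]] [[  94.2 -560.4]]
78 [[  66.1 -560.5]] [[  64.  -560.4]]
80 [[  64.  -560.5]] [[  62.1 -560.4]]
82 [[  62.  -560.5]] [[  60.2 -560.4]]
83 [[  61.  -560.5]] [[  59.3 -560.4]]
```

```bash
cat >> h.py <<'E'
def lean_rows(c,s,top,zoff=.0034,sh=.0026,angs=range(-10,31,5)):
    # rows of the lid's two top edges in the wrist picture for each lean (deg)
    p=np.array(s["position"]);Rt=R.from_rotvec(s["ee_rot"]).as_matrix();o=[]
    for b in angs:
        a=np.radians(b);d=np.array([np.sin(a),0,-np.cos(a)]);n=np.array([np.cos(a),0,np.sin(a)])
        o.append((b,*[proj(p+Rt@(np.array([0,0,-zoff])+top*d+(sh+e)*n),c)[0,1].round(0) for e in(-.006,.006)]))
    return o
E
python3 - <<'E'
from h import *
z=np.load("w3.npz");c=(z["K"],z["d"],z["o"],z["R"]);s=observe()
print(lean_rows(c,s,.0304))
g=z["w"].astype(int);print([(r,g[r,300].tolist()) for r in range(206,268,3)])
E
```

```text
[(-10, np.float64(301.0), np.float64(277.0)), (-5, np.float64(296.0), np.float64(270.0)), (0, np.float64(291.0), np.float64(263.0)), (5, np.float64(285.0), np.float64(256.0)), (10, np.float64(279.0), np.float64(249.0)), (15, np.float64(272.0), np.float64(242.0)), (20, np.float64(266.0), np.float64(235.0)), (25, np.float64(259.0), np.float64(228.0)), (30, np.float64(252.0), np.float64(222.0))]
[(206, [138, 102, 56]), (209, [136, 100, 59]), (212, [132, 102, 66]), (215, [115, 107, 93]), (218, [117, 109, 95]), (221, [117, 106, 93]), (224, [115, 108, 94]), (227, [115, 107, 94]), (230, [131, 120, 105]), (233, [149, 139, 125]), (236, [145, 136, 121]), (239, [142, 133, 119]), (242, [147, 137, 122]), (245, [148, 138, 124]), (248, [144, 137, 122]), (251, [144, 136, 122]), (254, [143, 134, 119]), (257, [129, 115, 95]), (260, [116, 81, 28]), (263, [108, 77, 32]), (266, [53, 49, 44])]
```

Run:
```python
from h import *
z=np.load("w3.npz");c=(z["K"],z["d"],z["o"],z["R"]);s=observe()
print(lean_rows(c,s,-.0796,angs=range(0,31,5)))
ps=np.radians(105.7);u=np.array([np.cos(ps),np.sin(ps)]);v=np.array([-u[1],u[0]]);p=np.array(s["position"][:2])*1000;print("tcp along,lat",p@u,p@v,u,v)
```

```text
[(0, np.float64(209.0), np.float64(193.0)), (5, np.float64(219.0), np.float64(202.0)), (10, np.float64(229.0), np.float64(212.0)), (15, np.float64(238.0), np.float64(221.0)), (20, np.float64(248.0), np.float64(231.0)), (25, np.float64(258.0), np.float64(241.0)), (30, np.float64(268.0), np.float64(251.0))]
tcp along,lat -28.250059158460974 -557.2156418761938 [-0.27060045  0.96269175] [-0.96269175 -0.27060045]
```

Request:
apply_moves --pt "20 -0.24 0.87 -0.17 0" --pt "20 -0.24 0.87 -0.17 0" --pt "20 -0.24 0.87 -0.17 0" --pt "20 -0.24 0.87 -0.17 0" --pt "20 -0.24 0.88 -0.17 0" --pt "20 -0.22 0.88 -0.17 0" --pt "20 0 0 0 0" --pt "20 0 0 0 0"

```text
clock: 8.4
position: [0.4592, 0.4379, 0.2005]
ee_rot: [1.893, 2.506, -0.001]
force: [0.6, -0.7, -1.0]
width: 0.695
gripper_force: 20.0
```

```bash
cat >> h.py <<'E'
ps=np.radians(105.7);u=np.array([np.cos(ps),np.sin(ps)]);v=np.array([-u[1],u[0]])
def togo(al,la,z):
    # shift still to go to reach rack-axis target (mm), in move units
    s=observe();p=np.array(s["position"])*1000
    d=np.r_[(al-p[:2]@u)*u+(la-p[:2]@v)*v,z-p[2]]
    print(round(float(s["clock"]),2),"now",(p[:2]@u).round(1),(p[:2]@v).round(1),p[2].round(1),"yaw",np.degrees(R.from_rotvec(s["ee_rot"]).as_euler("ZYX"))[0].round(1),"w",round(s["width"]*92,1),"F",np.round(s["force"],1),"units",(d/60).round(3))
E
python3 -c "
from h import *
togo(297.5,-560.5,198)"
```

```text
8.4 now 297.3 -560.6 200.5 yaw 105.8 w 63.9 F [ 0.6 -0.7 -1. ] units [-0.002  0.003 -0.042]
```

Request:
apply_moves --pt "20 0.045 -0.16 -0.48" --pt "20 0.045 -0.16 -0.48" --pt "20 0.045 -0.16 -0.48" --pt "20 0.025 -0.09 -0.25" --pt "20 0.02 -0.07 -0.2" --pt "20 0 0 0"

```text
invalid input at $.commands[0]: expected 5 numbers
```

Request:
apply_moves --pt "20 0.045 -0.16 -0.48 0" --pt "20 0.045 -0.16 -0.48 0" --pt "20 0.045 -0.16 -0.48 0" --pt "20 0.025 -0.09 -0.25 0" --pt "20 0.02 -0.07 -0.2 0" --pt "20 0 0 0 0"

```text
clock: 9.15
position: [0.4703, 0.4018, 0.0895]
ee_rot: [-1.892, -2.506, -0.007]
force: [-2.9, 0.6, 7.0]
width: 0.694
gripper_force: 20.0
```

```bash
python3 -c "
from h import *
togo(257.5,-560.5,88)
im,_,c=grab('side');save(cv2.resize(im[100:240,230:390],None,fx=4,fy=4),'pics/s4.png')"
```

```text
9.15 now 259.6 -561.5 89.5 yaw 105.9 w 63.8 F [-2.9  0.6  7. ] units [-0.007 -0.038 -0.025]
```

View pics/s4.png

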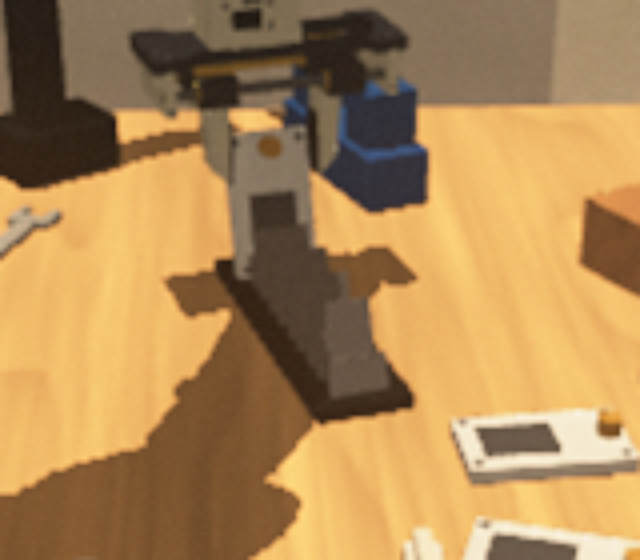

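Request:
apply_moves --pt "75 0 0 0 0" --pt "85 0 0 0 0" --pt "85 0 0 0 0" --pt "85 0 0 0.5 0" --pt "85 0 0 0.8 0" --pt "85 0 0 0.8 0" --pt "85 0 0 0.5 0" --pt "85 0.3 -0.8 0 -0.35" --pt "85 0.3 -0.8 0 -0.35" --pt "85 0.3 -0.8 0 -0.35" --pt "85 0.3 -0.5 0 -0.35" --pt "85 0 0 0 0"

```text
clock: 10.7
position: [0.5437, 0.2221, 0.243]
ee_rot: [2.642, 1.696, -0.001]
force: [-0.5, 0.7, 0.5]
width: 0.851
gripper_force: 0.0
```

Run:
```python
from h import *
togo(0,0,0);print(observe()["position"])
t,_,c=grab("top");t,_,c=grab("top");print(lids(t,c))
im,_,_=grab("side")
a=cv2.resize(t[130:260,160:400],None,fx=2.5,fy=2.5);b=cv2.resize(im[100:240,200:360],None,fx=2,fy=2)
o=np.zeros((605,600,3),np.uint8);o[:325]=a[:325];o[325:605,:320]=b;save(cv2.resize(o,None,fx=.99,fy=.99),"pics/m5.png")
```

```text
10.7 now 66.6 -583.5 243.0 yaw 65.4 w 78.3 F [-0.5  0.7  0.5] units [-9.062 -3.701 -4.05 ]
[0.54373781 0.22206835 0.24297993]
[[ 472.2 -104.9   11.6  111.    64.8]
 [ 635.1  135.7    5.5  111.6   64.3]
 [ 651.7 -104.6   -2.9  110.7   63. ]]
```

View pics/m5.png

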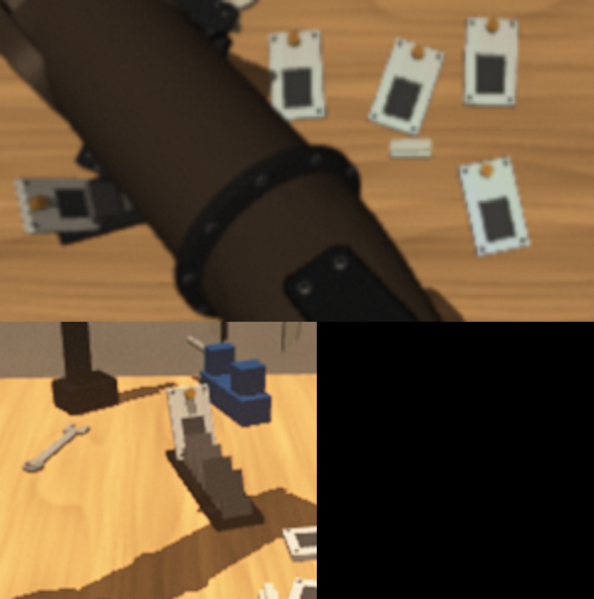

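Request:
apply_moves --pt "85 0.65 -0.47 0 -0.3" --pt "85 0.65 -0.47 0 -0.3" --pt "85 0.65 -0.46 0 -0.3" --pt "85 0 0 -0.65 -0.3" --pt "85 0 0 -0.65 -0.3" --pt "85 0 0 -0.65 -0.3" --pt "85 0 0 -0.65 -0.3" --pt "85 0 0 -0.65 0" --pt "85 0 0 -0.65 0" --pt "85 0 0 -0.08 0" --pt "60 0 0 0 0" --pt "40 0 0 0 0"

```text
clock: 12.35
position: [0.66, 0.1426, 0.0064]
ee_rot: [-3.137, -0.156, -0.004]
force: [-0.9, -0.2, 0.0]
width: 0.692
gripper_force: 20.0
```

Request:
apply_moves --pt "20 0 0 0 0" --pt "20 0 0 0 0" --pt "20 0 0 0.5 0" --pt "20 0 0 0.6 0" --pt "20 0 0 0.5 0" --pt "20 0 0 0 0" --newtons 20

```text
clock: 13.1
position: [0.6606, 0.1424, 0.1036]
ee_rot: [-3.137, -0.155, -0.008]
force: [-0.9, 1.1, -1.4]
width: 0.688
gripper_force: 20.0
```

```bash
python3 -c "
from h import *
togo(0,0,0);s=observe();print(s['position'],s['ft_torque'])"
```

```text
13.1 now -41.6 -674.5 103.6 yaw 5.6 w 63.3 F [-0.9  1.1 -1.4] units [-11.01   -2.374  -1.726]
[0.66062227 0.14243103 0.10358225] [ 0.04014869 -0.04015255  0.0162438 ]
```

Request:
apply_moves --pt "20 0 0 0 0" --pt "20 0 0 0 0" --pt "20 0 0 0 0" --pt "20 0 0 0 0" --newtons 3

```text
clock: 13.6
position: [0.6586, 0.1418, 0.0998]
ee_rot: [3.138, 0.155, -0.001]
force: [0.0, 0.1, -2.8]
width: 0.698
gripper_force: 3.0
```

Request:
apply_moves --pt "20 0 0 0 0" --pt "20 0 0 0.8 0" --pt "20 0 0 0.8 0.35" --pt "20 -0.52 0.7 0 0.35" --pt "20 -0.53 0.7 0 0.35" --pt "20 -0.53 0.7 0 0.35" --pt "20 -0.53 0.71 0 0.35" --pt "20 -0.52 0.71 0 0.35" --pt "20 -0.53 0.7 0 0.35" --pt "20 0 0 0 0.35" --pt "20 0 0 0 0.35" --pt "20 0 0 0 0.35" --newtons 20

```text
clock: 15.1
position: [0.4692, 0.3951, 0.1965]
ee_rot: [1.885, 2.513, 0.0]
force: [-0.2, 0.2, -2.3]
width: 0.693
gripper_force: 20.0
```

```bash
cat >> h.py <<'E'
def lidrows():
    w,_,_=grab("wrist");w,_,c=grab("wrist");s=observe()
    g=w.max(2).astype(int);print("rows",[(r,g[r,290],g[r,316],g[r,340]) for r in range(190,272,3)])
    print("top",[x for x in lean_rows(c,s,.030,angs=range(0,31,5))]);print("foot",lean_rows(c,s,-.080,angs=range(0,31,5)));return w
E
python3 -c "
from h import *
togo(253.5,-560.5,200);w=lidrows();save(w[100:300],'pics/w6.png')"
```

```text
15.1 now 253.4 -558.7 196.5 yaw 106.3 w 63.7 F [-0.2  0.2 -2.3] units [0.029 0.01  0.059]
rows [(190, np.int64(95), np.int64(91), np.int64(116)), (193, np.int64(116), np.int64(116), np.int64(118)), (196, np.int64(117), np.int64(117), np.int64(117)), (199, np.int64(118), np.int64(120), np.int64(117)), (202, np.int64(118), np.int64(119), np.int64(118)), (205, np.int64(118), np.int64(119), np.int64(118)), (208, np.int64(117), np.int64(119), np.int64(116)), (211, np.int64(117), np.int64(121), np.int64(117)), (214, np.int64(118), np.int64(117), np.int64(116)), (217, np.int64(116), np.int64(119), np.int64(117)), (220, np.int64(116), np.int64(119), np.int64(116)), (223, np.int64(119), np.int64(119), np.int64(116)), (226, np.int64(118), np.int64(119), np.int64(116)), (229, np.int64(118), np.int64(119), np.int64(115)), (232, np.int64(127), np.int64(126), np.int64(126)), (235, np.int64(137), np.int64(138), np.int64(137)), (238, np.int64(141), np.int64(138), np.int64(136)), (241, np.int64(137), np.int64(136), np.int64(140)), (244, np.int64(139), np.int64(137), np.int64(139)), (247, np.int64(138
[... 359 characters left out ...]
np.int64(56), np.int64(54)), (271, np.int64(59), np.int64(57), np.int64(57))]
top [(0, np.float64(290.0), np.float64(262.0)), (5, np.float64(284.0), np.float64(255.0)), (10, np.float64(278.0), np.float64(248.0)), (15, np.float64(272.0), np.float64(241.0)), (20, np.float64(265.0), np.float64(235.0)), (25, np.float64(259.0), np.float64(228.0)), (30, np.float64(252.0), np.float64(222.0))]
foot [(0, np.float64(209.0), np.float64(192.0)), (5, np.float64(218.0), np.float64(202.0)), (10, np.float64(228.0), np.float64(211.0)), (15, np.float64(238.0), np.float64(221.0)), (20, np.float64(248.0), np.float64(231.0)), (25, np.float64(258.0), np.float64(241.0)), (30, np.float64(268.0), np.float64(251.0))]
```

View pics/w6.png

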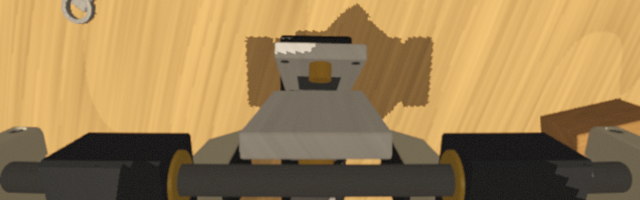

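```bash
cat >> h.py <<'E'
def lidpose(rt,rf,wid):
    # tool-frame lid from its upper back edge (row rt, width wid px) and lower back edge (row rf); returns foot centre (x, up) from TCP and lean
    p=imaging.camera_params("wrist");K=np.array(p["camera_matrix"]);d=np.array(p["dist"]);T=np.array(p["tool_from_camera"])
    q=cv2.undistortPoints(np.array([[[K[0,2],rt]],[[K[0,2],rf]]],float),K,d)[:,0]
    r=np.c_[q[:,0],-q[:,1],-np.ones(2)]@T[:3,:3].T;o=T[:3,3]*1000
    A=o+r[0]*64*K[0,0]/wid
    f=lambda t:np.hypot(*(o+r[1]*t-A)[[0,2]])-110
    from scipy.optimize import brentq
    t0=-((o-A)@r[1])/(r[1]@r[1]);B=o+r[1]*brentq(f,t0,t0+400)
    e=A-B;b=np.arctan2(e[0],-e[2]);n=np.array([np.cos(b),0,np.sin(b)])
    F=B-6*n;G=A-6*n
    print("lean",np.degrees(b).round(1),"foot x,up",F[0].round(1),-F[2].round(1),"top x,up",G[0].round(1),-G[2].round(1))
E
python3 -c "
from h import *
for w in(148,151,154):lidpose(232.5,191,w)
lidpose(230.5,213,152)"
```

```text
lean 4.8 foot x,up -0.6 -92.8 top x,up 8.6 16.8
lean 5.0 foot x,up 0.1 -89.9 top x,up 9.7 19.7
lean 5.2 foot x,up 0.8 -87.1 top x,up 10.7 22.4
lean 14.0 foot x,up -15.5 -85.4 top x,up 11.0 21.3
```

Request:
apply_moves --pt "20 0.25 -0.78 0 -0.02" --pt "20 0 0 0 0" --pt "20 0 0 -0.4 0" --pt "20 0 0 -0.4 0" --pt "20 0 0 -0.4 0" --pt "20 0 0 -0.25 0" --pt "20 0 0 0 0"

```text
clock: 16.08
position: [0.4838, 0.348, 0.1087]
ee_rot: [-1.906, -2.497, 0.002]
force: [-0.3, 0.4, -1.2]
width: 0.69
gripper_force: 20.0
```

```bash
python3 -c "
from h import *
togo(204.5,-560.5,107)"
```

```text
16.07 now 204.1 -559.9 108.7 yaw 105.3 w 63.5 F [-0.3  0.4 -1.2] units [ 0.007  0.009 -0.028]
```

Request:
apply_moves --pt "20 0 0 0 0" --pt "20 -0.03 0.1 -0.08 0" --pt "20 -0.03 0.1 -0.08 0" --pt "20 -0.03 0.1 -0.08 0" --pt "20 -0.02 0.08 -0.08 0" --pt "20 0 0 -0.05 0" --pt "20 0 0 0 0" --newtons 6

```text
clock: 16.95
position: [0.4776, 0.3728, 0.0878]
ee_rot: [-1.903, -2.499, -0.003]
force: [-0.5, 1.8, 3.1]
width: 0.695
gripper_force: 6.0
```

```bash
python3 -c "
from h import *
togo(228,-560.5,88);w=lidrows()" | sed 's/np.int64//g;s/np.float64//g'
```

```text
16.95 now 229.6 -560.6 87.8 yaw 105.4 w 63.9 F [-0.5  1.8  3.1] units [ 0.005 -0.027  0.003]
rows [(190, (50), (51), (48)), (193, (51), (47), (50)), (196, (114), (111), (111)), (199, (90), (90), (90)), (202, (90), (90), (91)), (205, (74), (74), (71)), (208, (31), (29), (27)), (211, (29), (27), (29)), (214, (29), (25), (24)), (217, (25), (28), (28)), (220, (31), (26), (28)), (223, (132), (133), (133)), (226, (148), (148), (146)), (229, (147), (148), (146)), (232, (149), (148), (150)), (235, (150), (147), (151)), (238, (151), (153), (151)), (241, (150), (150), (151)), (244, (152), (151), (153)), (247, (151), (150), (152)), (250, (139), (140), (142)), (253, (126), (134), (127)), (256, (83), (135), (74)), (259, (62), (136), (66)), (262, (89), (135), (88)), (265, (58), (63), (58)), (268, (60), (62), (61)), (271, (66), (63), (63))]
top [(0, (290.0), (263.0)), (5, (284.0), (256.0)), (10, (278.0), (249.0)), (15, (272.0), (242.0)), (20, (266.0), (235.0)), (25, (259.0), (228.0)), (30, (252.0), (222.0))]
foot [(0, (209.0), (192.0)), (5, (219.0), (202.0)), (10, (228.0), (212.0)), (15, (238.0), (221.0)), (20, (248.0), (231.0)), (25, (258.0), (241.0)), (30, (268.0), (251.0))]
```

Request:
apply_moves --pt "75 0 0 0 0" --pt "85 0 0 0 0" --pt "85 0 0 0.3 0" --pt "85 0 0 0.8 0" --pt "85 0 0 0.8 0" --pt "85 0 0 0.7 0" --pt "85 0.31 -0.9 0 -0.35" --pt "85 0.31 -0.9 0 -0.35" --pt "85 0.31 -0.9 0 -0.35" --pt "85 0.31 -0.9 0 -0.35" --pt "85 0.3 -0.9 0 -0.35" --pt "85 0 0 0 -0.35"

```text
clock: 18.55
position: [0.5717, 0.0948, 0.244]
ee_rot: [2.907, 1.185, -0.0]
force: [-0.9, 1.3, -0.4]
width: 0.845
gripper_force: 0.0
```

```bash
cat >> h.py <<'E'
def look():
    import time
    s=observe();print(round(float(s["clock"]),2),np.round(s["position"],4)*1000,"yaw",np.degrees(R.from_rotvec(s["ee_rot"]).as_euler("ZYX"))[0].round(1))
    t,_,c=grab("top");t,_,c=grab("top");print(lids(t,c))
    h=cv2.cvtColor(t,cv2.COLOR_RGB2HSV);b=t.astype(int);t2=t.copy();t2[(h[...,2]<140)&(h[...,2]>95)&(h[...,1]<60)]=[120,70,30];print(lids(t2,c))
    im,_,_=grab("side");return t,im
E
python3 -c "
from h import *
t,im=look();save(cv2.resize(im[100:240,220:400],None,fx=3,fy=3),'pics/s7.png');save(t,'pics/t7.png')"
```

```text
18.55 [571.7  94.8 244. ] yaw 44.4
[[ 483.6  409.1  -76.6  126.2   77.6]
 [ 651.7 -104.6   -2.8  110.7   63. ]]
[[ 653.  -104.7   -2.8  108.    63. ]]
```

View pics/s7.png

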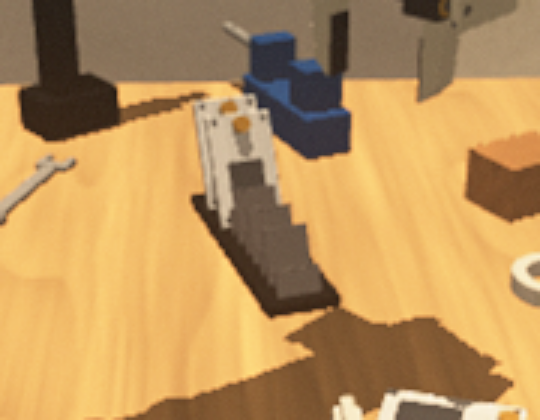

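```bash
python3 -c "
from h import *
w,_,c=grab('wrist');w,_,c=grab('wrist');print(lids(w,c,1000));print('C at',proj((.622,.0014,.012),c),proj((.474,-.105,.012),c));save(w,'pics/w7.png')"
```

```text
[[467.4 395.1 121.1 132.2  81.2]]
C at [[407.21774381 197.56556416]] [[373.57227729 330.85392022]]
```

Run:
```python
from h import *
w=cv2.imread("pics/w7.png")[:,:,::-1].copy();c=cam("wrist");h=cv2.cvtColor(w,cv2.COLOR_RGB2HSV)
for s in(50,70,90):
  for V in(80,100,140):
    m=((h[...,1]<s)&(h[...,2]>V)).astype(np.uint8);m[:110]=0;m[:,:330]=0;m[230:]=0
    for k in cv2.findContours(m,0,1)[0]:
        if cv2.contourArea(k)>600: print(s,V,cv2.boundingRect(k),cv2.contourArea(k),cv2.minAreaRect((onplane(k,c,.012)[:,:2]*1000).astype(np.float32)))
```

```text
50 80 (453, 191, 80, 39) 1304.5 ((687.249267578125, -84.50636291503906), (47.14204406738281, 97.88626098632812), 45.16004943847656)
50 80 (355, 154, 105, 76) 4475.0 ((622.5615234375, 2.4978790283203125), (64.37857818603516, 108.99984741210938), 71.11924743652344)
50 100 (453, 191, 80, 39) 1304.5 ((687.249267578125, -84.50636291503906), (47.14204406738281, 97.88626098632812), 45.16004943847656)
50 100 (355, 154, 105, 76) 4475.0 ((622.5615234375, 2.4978790283203125), (64.37857818603516, 108.99984741210938), 71.11924743652344)
50 140 (456, 192, 77, 38) 1168.0 ((688.13134765625, -86.20906066894531), (45.966773986816406, 94.23629760742188), 45.15724563598633)
50 140 (356, 154, 104, 76) 4398.0 ((622.5097045898438, 2.344470977783203), (64.00343322753906, 109.02328491210938), 71.07764434814453)
70 80 (452, 191, 81, 39) 1403.5 ((686.8204345703125, -84.07505798339844), (47.15061569213867, 99.1019515991211), 45.16097640991211)
70 80 (354, 153, 107, 77) 4632.5 ((622.68994140625, 2.6509170532226562), (65.9422607421875, 109.70147705078125), 71.0547103881836)
70 100 (452, 191, 81, 39) 1403.5 ((686.
[... 592 characters left out ...]
839477539), 45.15999984741211)
90 80 (353, 153, 108, 77) 4724.0 ((622.7879638671875, 2.5615921020507812), (66.8652114868164, 110.62773895263672), 71.17418670654297)
90 100 (452, 190, 82, 40) 1461.5 ((687.6908569335938, -84.09907531738281), (48.3456916809082, 100.3694839477539), 45.15999984741211)
90 100 (353, 153, 108, 77) 4724.0 ((622.7879638671875, 2.5615921020507812), (66.8652114868164, 110.62773895263672), 71.17418670654297)
90 140 (456, 191, 78, 39) 1250.5 ((689.0026245117188, -86.23226165771484), (47.16437530517578, 95.50381469726562), 45.156272888183594)
90 140 (356, 153, 105, 77) 4551.0 ((622.4771728515625, 1.7137031555175781), (65.16678619384766, 110.66845703125), 71.03829193115234)
```

Request:
apply_moves --pt "85 0.62 -0.84 0 -0.32" --pt "85 0.62 -0.84 0 -0.32" --pt "85 0 0 -0.6 -0.32" --pt "85 0 0 -0.6 -0.32" --pt "85 0 0 -0.6 -0.31" --pt "85 0 0 -0.6 -0.31" --pt "85 0 0 -0.6 -0.31" --pt "85 0 0 -0.6 0" --pt "85 0 0 -0.38 0" --pt "85 0 0 0 0" --pt "60 0 0 0 0" --pt "40 0 0 0 0" --newtons 20

```text
clock: 20.3
position: [0.645, 0.0006, 0.0056]
ee_rot: [-3.102, 0.494, -0.002]
force: [0.6, 0.3, -0.5]
width: 0.695
gripper_force: 19.8
```

Request:
apply_moves --pt "20 0 0 0 0" --pt "20 0 0 0 0" --pt "20 0 0 0.5 0" --pt "20 0 0 0.6 0" --pt "20 0 0 0.5 0" --pt "20 0 0 0 0"

```text
clock: 21.05
position: [0.6459, 0.0008, 0.1029]
ee_rot: [-3.101, 0.494, -0.007]
force: [0.4, 0.3, -2.0]
width: 0.696
gripper_force: 19.8
```

```bash
python3 -c "
from h import *
togo(209.5,-560.5,200);print(observe()['position'])"
```

```text
21.05 now -174.1 -622.0 102.9 yaw -18.1 w 64.0 F [ 0.4  0.3 -2. ] units [-2.717  5.877  1.618]
[0.64593069 0.00076087 0.10293902]
```

Request:
apply_moves --pt "20 0 0 0 0" --pt "20 0 0 0 0" --pt "20 0 0 0 0" --pt "20 0 0 0 0" --newtons 3

```text
clock: 21.55
position: [0.6439, 0.0005, 0.0998]
ee_rot: [3.102, -0.495, -0.002]
force: [-0.2, 0.0, -2.0]
width: 0.693
gripper_force: 3.0
```

Request:
apply_moves --pt "20 0 0 0 0" --pt "20 0 0 0.8 0" --pt "20 0 0 0.8 0.36" --pt "20 -0.33 0.72 0 0.36" --pt "20 -0.33 0.72 0 0.36" --pt "20 -0.33 0.72 0 0.36" --pt "20 -0.33 0.72 0 0.36" --pt "20 -0.33 0.71 0 0.36" --pt "20 -0.33 0.71 0 0.36" --pt "20 -0.33 0.71 0 0.36" --pt "20 -0.33 0.71 0 0.36" --pt "20 0 0 0 0.36" --newtons 20

```text
clock: 23.05
position: [0.4828, 0.3484, 0.1971]
ee_rot: [-2.301, -2.136, -0.003]
force: [0.4, -1.0, -2.1]
width: 0.691
gripper_force: 20.0
```

Request:
apply_moves --pt "20 0 0 0 0.36" --pt "20 0 0 0 0.36" --pt "20 0 0 0 0" --pt "20 0 0 0 0"

```text
clock: 23.55
position: [0.486, 0.3436, 0.1964]
ee_rot: [1.904, 2.499, 0.0]
force: [0.1, -0.8, -2.7]
width: 0.687
gripper_force: 20.0
```

```bash
python3 -c "
from h import *
togo(200,-560.5,200);w=lidrows();save(w[100:300],'pics/w8.png')" | sed 's/np.int64//g;s/np.float64//g'
```

```text
23.55 now 199.2 -560.8 196.4 yaw 105.4 w 63.2 F [ 0.1 -0.8 -2.7] units [-0.009  0.011  0.059]
rows [(190, (26), (26), (28)), (193, (30), (24), (25)), (196, (25), (26), (26)), (199, (82), (81), (29)), (202, (83), (85), (27)), (205, (118), (117), (117)), (208, (116), (116), (114)), (211, (116), (117), (116)), (214, (115), (117), (116)), (217, (117), (115), (115)), (220, (115), (118), (114)), (223, (119), (120), (118)), (226, (143), (143), (141)), (229, (147), (145), (146)), (232, (145), (147), (144)), (235, (146), (143), (145)), (238, (143), (144), (145)), (241, (145), (143), (145)), (244, (142), (142), (143)), (247, (141), (143), (143)), (250, (117), (130), (118)), (253, (25), (126), (24)), (256, (25), (126), (21)), (259, (24), (129), (51)), (262, (22), (127), (56)), (265, (49), (58), (50)), (268, (57), (58), (57)), (271, (59), (57), (62))]
top [(0, (290.0), (263.0)), (5, (284.0), (255.0)), (10, (278.0), (248.0)), (15, (272.0), (242.0)), (20, (265.0), (235.0)), (25, (259.0), (228.0)), (30, (252.0), (222.0))]
foot [(0, (209.0), (192.0)), (5, (219.0), (202.0)), (10, (228.0), (212.0)), (15, (238.0), (221.0)), (20, (248.0), (231.0)), (25, (258.0), (241.0)), (30, (268.0), (251.0))]
```

Run:
```python
from h import *
w=cv2.imread("pics/w8.png").max(2).astype(int);print(w[130,225:250].tolist(),w[130,380:405].tolist())
for x in(150,155,160):lidpose(224.5,204,x)
```

```text
[219, 222, 223, 224, 225, 226, 225, 222, 220, 219, 217, 215, 209, 198, 181, 166, 149, 138, 139, 145, 150, 151, 151, 150, 148] [146, 145, 144, 147, 146, 145, 145, 142, 135, 131, 145, 163, 172, 191, 202, 207, 215, 219, 222, 222, 222, 221, 221, 220, 222]
lean 11.8 foot x,up -9.6 -89.1 top x,up 12.8 18.6
lean 11.9 foot x,up -8.3 -84.5 top x,up 14.4 23.1
lean 12.0 foot x,up -7.0 -80.2 top x,up 15.9 27.4
```

Request:
apply_moves --pt "20 0.13 -0.48 0 0.01" --pt "20 0 0 0 0" --pt "20 0 0 -0.4 0" --pt "20 0 0 -0.4 0" --pt "20 0 0 -0.4 0" --pt "20 0 0 -0.3 0" --pt "20 0 0 0 0"

```text
clock: 24.52
position: [0.493, 0.3146, 0.1054]
ee_rot: [-1.892, -2.507, 0.003]
force: [-0.8, -0.2, -1.4]
width: 0.691
gripper_force: 20.0
```

Request:
apply_moves --pt "20 0 0 0 0" --pt "20 -0.02 0.08 -0.08 0" --pt "20 -0.02 0.08 -0.08 0" --pt "20 -0.02 0.07 -0.08 0" --pt "20 0 0 -0.08 0" --pt "20 0 0 0 0" --newtons 6

```text
clock: 25.28
position: [0.4907, 0.3308, 0.0884]
ee_rot: [1.892, 2.508, 0.006]
force: [0.6, 1.6, 3.5]
width: 0.696
gripper_force: 6.0
```

```bash
python3 -c "
from h import *
togo(183.5,-560.5,86)"
```

```text
25.27 now 185.6 -561.9 88.4 yaw 106.0 w 64.1 F [0.6 1.6 3.5] units [-0.012 -0.041 -0.04 ]
```

Request:
apply_moves --pt "75 0 0 0 0" --pt "85 0 0 0 0" --pt "85 0 0 0.3 0" --pt "85 0 0 0.8 0" --pt "85 0 0 0.8 0" --pt "85 0 0 0.7 0" --pt "85 0.3 -0.9 0 -0.35" --pt "85 0.3 -0.9 0 -0.35" --pt "85 0.3 -0.9 0 -0.35" --pt "85 0.3 -0.9 0 -0.35" --pt "85 0.3 -0.9 0 -0.35" --pt "85 0 0 0 -0.35"

```text
clock: 26.78
position: [0.5815, 0.0525, 0.2439]
ee_rot: [2.901, 1.2, -0.0]
force: [0.2, 1.0, 0.4]
width: 0.849
gripper_force: 0.0
```

```bash
python3 -c "
from h import *
t,im=look();save(cv2.resize(im[100:240,220:400],None,fx=3,fy=3),'pics/s9.png');save(t,'pics/t9.png')"
```

```text
26.77 [581.5  52.5 243.9] yaw 45.0
[]
[]
```

View pics/s9.png

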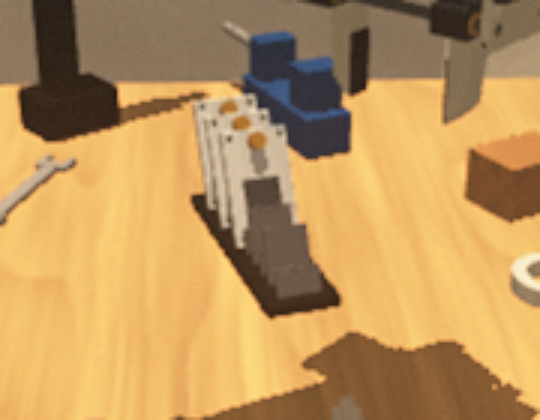

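```bash
cat >> h.py <<'E'
def wl(S=70,V=80,n="wrist",ymax=232,amin=600):
    w,_,c=grab(n);w,_,c=grab(n);h=cv2.cvtColor(w,cv2.COLOR_RGB2HSV)
    m=((h[...,1]<S)&(h[...,2]>V)).astype(np.uint8);m[ymax:]=0
    for k in cv2.findContours(m,0,1)[0]:
        if cv2.contourArea(k)>amin:
            r=cv2.minAreaRect((onplane(k,c,.012)[:,:2]*1000).astype(np.float32));print(cv2.boundingRect(k),cv2.contourArea(k),np.round(r[0]),np.round(r[1]),round(r[2],1))
    return w
E
python3 -c "
from h import *
w=wl();save(w,'pics/w9.png');c=cam('wrist');print(proj((.652,-.105,.012),c));wl(60,95,'top',399,150)"
```

```text
(402, 173, 104, 59) 3000.5 [ 655. -101.] [ 67. 107.] 87.3
(160, 79, 49, 49) 967.5 [525. 209.] [61. 32.] 15.2
(0, 0, 176, 116) 9829.0 [489. 322.] [ 82. 205.] 24.6
[[454.12276918 224.72513984]]
(142, 272, 51, 30) 200.0 [255. 461.] [158.  33.] 70.5
(499, 194, 73, 50) 1198.5 [ 454. -639.] [218. 149.] 89.5
(167, 194, 60, 30) 822.0 [490. 387.] [ 80. 173.] 13.4
(348, 137, 21, 36) 309.0 [ 652. -105.] [ 61. 110.] 88.8
(471, 96, 25, 60) 507.0 [ 748. -499.] [195.  31.] 11.4
(122, 72, 157, 14) 1305.0 [906. 399.] [ 38. 508.] 0.0
(306, 0, 126, 63) 7365.0 [1069. -146.] [224. 406.] 0.2
```

Request:
apply_moves --pt "85 0.4 -0.66 0 -0.33" --pt "85 0.4 -0.66 0 -0.33" --pt "85 0.4 -0.66 0 -0.33" --pt "85 0.41 -0.65 0 -0.33" --pt "85 0 0 -0.6 -0.33" --pt "85 0 0 -0.7 0" --pt "85 0 0 -0.7 0" --pt "85 0 0 -0.7 0" --pt "85 0 0 -0.7 0" --pt "85 0 0 -0.58 0" --pt "85 0 0 0 0" --pt "60 0 0 0 0" --newtons 20

```text
clock: 28.62
position: [0.6767, -0.0984, 0.0044]
ee_rot: [-3.141, 0.038, 0.001]
force: [0.3, -0.2, -0.1]
width: 0.786
gripper_force: 0.3
```

Request:
apply_moves --pt "20 0 0 0 0" --pt "20 0 0 0 0" --pt "20 0 0 0 0" --pt "20 0 0 0.5 0" --pt "20 0 0 0.6 0" --pt "20 0 0 0.5 0" --pt "20 0 0 0 0"

```text
clock: 29.5
position: [0.6784, -0.099, 0.1031]
ee_rot: [3.141, -0.041, 0.007]
force: [0.8, -0.2, -1.9]
width: 0.69
gripper_force: 19.9
```

```bash
python3 -c "
from h import *
togo(156,-560.5,200);print(observe()['position'],observe()['gripper_force'])"
```

```text
29.5 now -278.9 -626.3 103.1 yaw -1.5 w 63.5 F [ 0.8 -0.2 -1.9] units [-3.017  6.681  1.615]
[ 0.67837158 -0.09903071  0.10311943] 19.944920539855957
```

Request:
apply_moves --pt "20 0 0 0 0" --pt "20 0 0 0 0" --pt "20 0 0 0 0" --pt "20 0 0 0 0" --newtons 3

```text
clock: 30.0
position: [0.6764, -0.0991, 0.0998]
ee_rot: [-3.141, 0.041, 0.002]
force: [0.9, 0.1, -1.9]
width: 0.7
gripper_force: 3.0
```

Request:
apply_moves --pt "20 0 0 0 0" --pt "20 0 0 0.8 0.34" --pt "20 0 0 0.8 0.34" --pt "20 -0.34 0.74 0 0.34" --pt "20 -0.34 0.74 0 0.34" --pt "20 -0.34 0.74 0 0.34" --pt "20 -0.33 0.74 0 0.34" --pt "20 -0.33 0.74 0 0.34" --pt "20 -0.33 0.74 0 0.34" --pt "20 -0.33 0.74 0 0.34" --pt "20 -0.34 0.75 0 0.34" --pt "20 -0.34 0.75 0 0.34" --newtons 20

```text
clock: 31.5
position: [0.495, 0.3028, 0.1967]
ee_rot: [1.892, 2.507, 0.001]
force: [1.6, -0.1, -1.1]
width: 0.696
gripper_force: 20.0
```

Request:
apply_moves --pt "20 0 0 0 0" --pt "20 0 0 0 0" --pt "20 0 0 0 0"

```text
clock: 31.88
position: [0.4965, 0.3001, 0.1963]
ee_rot: [1.902, 2.499, -0.001]
force: [-0.4, -0.6, -1.4]
width: 0.691
gripper_force: 20.0
```

```bash
python3 -c "
from h import *
togo(156,-560.5,200);w=lidrows();save(w[100:300],'pics/w10.png')" | sed 's/np.int64//g;s/np.float64//g'
```

```text
31.88 now 154.6 -559.2 196.3 yaw 105.5 w 63.5 F [-0.4 -0.6 -1.4] units [0.015 0.029 0.062]
rows [(190, (118), (119), (120)), (193, (120), (122), (120)), (196, (119), (121), (120)), (199, (120), (123), (120)), (202, (119), (119), (120)), (205, (119), (119), (120)), (208, (119), (120), (119)), (211, (117), (119), (117)), (214, (117), (121), (119)), (217, (120), (121), (117)), (220, (119), (119), (118)), (223, (120), (121), (118)), (226, (119), (120), (117)), (229, (123), (119), (118)), (232, (121), (122), (120)), (235, (135), (137), (133)), (238, (136), (134), (135)), (241, (137), (135), (135)), (244, (134), (133), (134)), (247, (137), (133), (135)), (250, (137), (134), (136)), (253, (135), (133), (135)), (256, (134), (133), (135)), (259, (63), (122), (81)), (262, (16), (120), (53)), (265, (49), (56), (49)), (268, (55), (55), (55)), (271, (57), (58), (59))]
top [(0, (290.0), (262.0)), (5, (284.0), (255.0)), (10, (278.0), (248.0)), (15, (272.0), (241.0)), (20, (265.0), (234.0)), (25, (258.0), (228.0)), (30, (252.0), (222.0))]
foot [(0, (209.0), (192.0)), (5, (218.0), (202.0)), (10, (228.0), (211.0)), (15, (238.0), (221.0)), (20, (248.0), (231.0)), (25, (258.0), (241.0)), (30, (268.0), (251.0))]
```

Run:
```python
from h import *
w=cv2.imread("pics/w10.png").max(2).astype(int)
print([(100+r,int(w[r,300]),int(w[r,330])) for r in range(60,94,1)])
for rf in (178,182,186,190):lidpose(233,rf,155)
```

```text
[(160, 119, 112), (161, 119, 111), (162, 120, 110), (163, 109, 106), (164, 67, 95), (165, 44, 94), (166, 46, 80), (167, 43, 58), (168, 44, 49), (169, 42, 44), (170, 40, 45), (171, 45, 47), (172, 46, 47), (173, 49, 45), (174, 48, 45), (175, 52, 44), (176, 59, 43), (177, 62, 44), (178, 77, 64), (179, 105, 101), (180, 115, 116), (181, 119, 118), (182, 118, 117), (183, 119, 117), (184, 118, 116), (185, 117, 116), (186, 120, 118), (187, 119, 115), (188, 118, 117), (189, 118, 116), (190, 118, 118), (191, 118, 117), (192, 120, 116), (193, 119, 116)]
lean 0.2 foot x,up 10.6 -87.2 top x,up 10.9 22.8
lean 1.7 foot x,up 7.6 -87.0 top x,up 10.9 23.0
lean 3.2 foot x,up 4.7 -86.7 top x,up 10.9 23.2
lean 4.7 foot x,up 1.8 -86.3 top x,up 10.9 23.3
```

Request:
apply_moves --pt "20 0.23 -0.76 0 0.01" --pt "20 0 0 0 0" --pt "20 0 0 -0.4 0" --pt "20 0 0 -0.4 0" --pt "20 0 0 -0.4 0" --pt "20 0 0 -0.27 0" --pt "20 0 0 0 0"

```text
clock: 32.85
position: [0.509, 0.2553, 0.1073]
ee_rot: [-1.893, -2.507, 0.003]
force: [-1.0, -0.6, -1.8]
width: 0.694
gripper_force: 20.0
```

Request:
apply_moves --pt "20 0 0 0 0" --pt "20 -0.03 0.11 -0.04 0" --pt "20 -0.03 0.11 -0.05 0" --pt "20 -0.03 0.11 -0.08 0" --pt "20 -0.03 0.11 -0.08 0" --pt "20 -0.03 0.1 -0.08 0" --pt "20 0 0 0 0" --newtons 6

```text
clock: 33.72
position: [0.5006, 0.2899, 0.0887]
ee_rot: [1.891, 2.508, 0.003]
force: [0.5, 2.6, 1.3]
width: 0.698
gripper_force: 6.0
```

```bash
python3 -c "
from h import *
togo(141.5,-560.5,88);w=lidrows()" | sed 's/np.int64//g;s/np.float64//g'|head -2
```

```text
33.73 now 143.7 -560.3 88.7 yaw 106.0 w 64.2 F [0.5 2.6 1.3] units [ 0.012 -0.034 -0.012]
rows [(190, (50), (62), (49)), (193, (55), (54), (49)), (196, (77), (52), (48)), (199, (109), (104), (110)), (202, (92), (93), (92)), (205, (94), (92), (94)), (208, (66), (67), (74)), (211, (23), (31), (30)), (214, (31), (25), (32)), (217, (24), (29), (29)), (220, (31), (31), (32)), (223, (27), (28), (28)), (226, (115), (102), (100)), (229, (152), (151), (151)), (232, (152), (149), (153)), (235, (152), (152), (153)), (238, (154), (152), (155)), (241, (156), (153), (156)), (244, (157), (156), (156)), (247, (158), (156), (157)), (250, (156), (156), (158)), (253, (145), (149), (150)), (256, (129), (135), (131)), (259, (60), (139), (70)), (262, (76), (139), (71)), (265, (63), (68), (59)), (268, (63), (65), (64)), (271, (65), (66), (65))]
```

Request:
apply_moves --pt "75 0 0 -0.03 0" --pt "85 0 0 0 0" --pt "85 0 0 0.3 0" --pt "85 0 0 0.8 0" --pt "85 0 0 0.8 0" --pt "85 0 0 0.7 0" --pt "85 0.1 -0.9 0 -0.35" --pt "85 0.1 -0.9 0 -0.35" --pt "85 0 -0.9 0 -0.35" --pt "85 0 0 0 -0.35" --pt "85 0 0 0 -0.35" --pt "85 0 0 0 -0.35"

```text
clock: 35.33
position: [0.5121, 0.1266, 0.244]
ee_rot: [-2.898, -1.213, -0.002]
force: [-0.9, 0.2, 0.2]
width: 0.846
gripper_force: 0.0
```

```bash
python3 -c "
from h import *
t,im=look();save(cv2.resize(im[100:240,220:400],None,fx=3,fy=3),'pics/s11.png');save(t,'pics/t11.png');wl(60,95,'top',399,150)"
```

```text
35.33 [512.1 126.6 244. ] yaw 45.4
[[ 472.4 -105.1   12.1  110.9   64.6]]
[[ 472.4 -105.6   11.4  110.6   63.4]]
(142, 273, 51, 27) 198.0 [257. 461.] [158.  33.] 71.9
(499, 194, 72, 50) 1181.5 [ 454. -638.] [214. 149.] 89.4
(345, 194, 29, 39) 703.5 [ 472. -105.] [111.  65.] 12.1
(167, 190, 69, 34) 1022.0 [494. 373.] [ 78. 201.] 14.1
(471, 96, 25, 59) 501.0 [ 749. -499.] [194.  31.] 11.6
(122, 72, 186, 14) 1689.0 [906. 352.] [600.  38.] 90.0
(306, 0, 127, 63) 7358.5 [1069. -146.] [224. 405.] 0.2
```

Request:
apply_moves --pt "85 -0.05 -0.76 0 -0.23" --pt "85 -0.05 -0.76 0 -0.23" --pt "85 -0.05 -0.76 0 -0.24" --pt "85 -0.05 -0.75 0 -0.24" --pt "85 -0.05 -0.75 0 -0.23" --pt "85 0 0 -0.7 0" --pt "85 0 0 -0.7 0" --pt "85 0 0 -0.7 0" --pt "85 0 0 -0.7 0" --pt "85 0 0 -0.7 0" --pt "85 0 0 -0.48 0" --pt "85 0 0 0 0" --newtons 20

```text
clock: 37.08
position: [0.4969, -0.0999, 0.0025]
ee_rot: [-3.122, -0.34, 0.003]
force: [-0.4, 0.7, -0.6]
width: 0.852
gripper_force: 0.0
```

Request:
apply_moves --pt "60 0 0 0 0" --pt "20 0 0 0 0" --pt "20 0 0 0 0" --pt "20 0 0 0 0" --pt "20 0 0 0.5 0" --pt "20 0 0 0.6 0" --pt "20 0 0 0.5 0" --pt "20 0 0 0 0"

```text
clock: 38.08
position: [0.4987, -0.1006, 0.1018]
ee_rot: [3.122, 0.334, 0.006]
force: [0.1, -0.1, -2.0]
width: 0.691
gripper_force: 20.0
```

```bash
python3 -c "
from h import *
togo(112,-560.5,200);print(observe()['position'],observe()['gripper_force'])"
```

```text
38.08 now -231.8 -452.9 101.8 yaw 12.2 w 63.6 F [ 0.1 -0.1 -2. ] units [0.177 6.001 1.636]
[ 0.49869051 -0.1005667   0.10182348] 19.95208829641342
```

Request:
apply_moves --pt "20 0 0 0 0" --pt "20 0 0 0 0" --pt "20 0 0 0 0" --pt "20 0 0 0 0" --newtons 3

```text
clock: 38.58
position: [0.497, -0.1002, 0.0993]
ee_rot: [-3.123, -0.335, 0.002]
force: [-0.3, -0.9, -1.7]
width: 0.698
gripper_force: 3.0
```

Request:
apply_moves --pt "20 0 0 0 0" --pt "20 0 0 0.8 0.3" --pt "20 0 0 0.8 0.3" --pt "20 0.02 0.67 0 0.3" --pt "20 0.02 0.67 0 0.3" --pt "20 0.02 0.67 0 0.3" --pt "20 0.02 0.67 0 0.3" --pt "20 0.02 0.67 0 0.3" --pt "20 0.02 0.67 0 0.3" --pt "20 0.02 0.66 0 0.3" --pt "20 0.02 0.66 0 0.28" --pt "20 0.02 0.66 0 0.28" --newtons 20

```text
clock: 40.08
position: [0.5082, 0.2607, 0.1957]
ee_rot: [1.893, 2.507, -0.0]
force: [0.4, 0.7, -1.1]
width: 0.693
gripper_force: 20.0
```

Request:
apply_moves --pt "20 0 0 0 0" --pt "20 0 0 0 0" --pt "20 0 0 0 0"

```text
clock: 40.45
position: [0.5084, 0.2581, 0.1957]
ee_rot: [1.902, 2.5, -0.001]
force: [0.6, -0.3, -2.3]
width: 0.692
gripper_force: 20.0
```

```bash
python3 -c "
from h import *
togo(112,-560.5,200);w=lidrows();save(w,'pics/w12.png');g=w.max(2).astype(int);print([(r,int(g[r,300]),int(g[r,330])) for r in range(150,236)])" | sed 's/np.int64//g;s/np.float64//g' | grep -v "^foot\|^top"
```

```text
40.45 now 110.9 -559.3 195.7 yaw 105.5 w 63.6 F [ 0.6 -0.3 -2.3] units [0.014 0.023 0.072]
rows [(190, (120), (119), (120)), (193, (118), (119), (120)), (196, (119), (119), (120)), (199, (119), (118), (118)), (202, (116), (120), (117)), (205, (117), (120), (120)), (208, (121), (118), (120)), (211, (118), (120), (119)), (214, (120), (119), (120)), (217, (119), (119), (120)), (220, (120), (120), (119)), (223, (120), (121), (119)), (226, (120), (120), (119)), (229, (119), (122), (117)), (232, (121), (121), (117)), (235, (131), (133), (132)), (238, (135), (135), (134)), (241, (133), (134), (134)), (244, (135), (134), (134)), (247, (134), (135), (135)), (250, (135), (133), (136)), (253, (136), (133), (133)), (256, (132), (134), (136)), (259, (126), (123), (181)), (262, (133), (119), (216)), (265, (59), (56), (77)), (268, (58), (54), (59)), (271, (56), (57), (56))]
[(150, 116, 116), (151, 114, 118), (152, 116, 116), (153, 116, 118), (154, 118, 118), (155, 114, 118), (156, 116, 116), (157, 116, 117), (158, 116, 117), (159, 117, 117), (160, 118, 116), (161, 116, 118), (162, 116, 116), (163, 
[... 508 characters left out ...]
8), (195, 117, 117), (196, 120, 116), (197, 118, 118), (198, 120, 118), (199, 117, 118), (200, 118, 119), (201, 118, 117), (202, 120, 119), (203, 119, 116), (204, 118, 118), (205, 118, 118), (206, 119, 118), (207, 120, 118), (208, 119, 120), (209, 120, 119), (210, 118, 120), (211, 119, 119), (212, 118, 119), (213, 119, 118), (214, 119, 120), (215, 121, 119), (216, 119, 119), (217, 120, 118), (218, 119, 120), (219, 118, 119), (220, 120, 120), (221, 118, 121), (222, 121, 119), (223, 121, 119), (224, 119, 118), (225, 120, 119), (226, 119, 120), (227, 118, 120), (228, 120, 121), (229, 118, 119), (230, 118, 117), (231, 121, 120), (232, 119, 119), (233, 120, 122), (234, 126, 127), (235, 131, 133)]
```

Request:
apply_moves --pt "20 0.24 -0.78 0 0.01" --pt "20 0 0 0 0" --pt "20 0 0 -0.4 0" --pt "20 0 0 -0.4 0" --pt "20 0 0 -0.4 0" --pt "20 0 0 -0.27 0" --pt "20 0 0 0 0"

```text
clock: 41.42
position: [0.522, 0.2121, 0.1068]
ee_rot: [-1.893, -2.507, 0.003]
force: [0.6, -0.7, -1.6]
width: 0.694
gripper_force: 20.0
```

Request:
apply_moves --pt "20 0 0 0 0" --pt "20 -0.03 0.12 -0.04 0" --pt "20 -0.03 0.12 -0.05 0" --pt "20 -0.03 0.12 -0.08 0" --pt "20 -0.03 0.12 -0.08 0" --pt "20 -0.03 0.1 -0.08 0" --pt "20 0 0 0 0" --newtons 6

```text
clock: 42.3
position: [0.5137, 0.2489, 0.088]
ee_rot: [1.891, 2.508, 0.002]
force: [1.5, 1.0, 1.2]
width: 0.695
gripper_force: 6.0
```

```bash
python3 -c "
from h import *
togo(98.5,-560.5,88);w=lidrows()" | sed 's/np.int64//g;s/np.float64//g'|head -2
```

```text
42.3 now 100.6 -561.9 88.0 yaw 106.0 w 64.0 F [1.5 1.  1.2] units [-0.013 -0.04   0.   ]
rows [(190, (51), (112), (52)), (193, (52), (56), (49)), (196, (47), (50), (48)), (199, (76), (72), (64)), (202, (93), (91), (92)), (205, (91), (91), (91)), (208, (87), (88), (89)), (211, (40), (44), (37)), (214, (23), (29), (26)), (217, (23), (23), (26)), (220, (24), (25), (30)), (223, (26), (24), (22)), (226, (23), (24), (22)), (229, (130), (114), (111)), (232, (149), (148), (149)), (235, (149), (150), (148)), (238, (151), (149), (150)), (241, (152), (150), (154)), (244, (152), (151), (154)), (247, (154), (153), (154)), (250, (154), (151), (154)), (253, (154), (155), (154)), (256, (143), (145), (147)), (259, (123), (136), (126)), (262, (55), (137), (47)), (265, (60), (63), (56)), (268, (63), (63), (60)), (271, (64), (64), (64))]
```

Request:
apply_moves --pt "75 0 0 -0.04 0" --pt "85 0 0 0 0" --pt "85 0 0 0.3 0" --pt "85 0 0 0.8 0" --pt "85 0 0 0.8 0" --pt "85 0 0 0.7 0" --pt "85 0.17 -0.83 0 -0.19" --pt "85 0.17 -0.83 0 -0.19" --pt "85 0.17 -0.83 0 -0.19" --pt "50 0.17 -0.83 0 -0.19" --pt "20 0.17 -0.83 0 -0.19" --pt "0 0.17 -0.83 0 -0.19"

```text
clock: 43.9
position: [0.5748, -0.0524, 0.243]
ee_rot: [2.523, 1.871, 0.002]
force: [0.3, 0.1, -0.5]
width: 0.572
gripper_force: 0.0
```

Request:
apply_moves --pt "0 0.17 -0.83 0 -0.19" --pt "0 0.17 -0.83 0 -0.19" --pt "0 0.17 -0.83 0 -0.2" --pt "0 0 0 0 0" --pt "0 0 0 0 0"

```text
clock: 44.52
position: [0.6053, -0.1995, 0.2424]
ee_rot: [-2.764, -1.492, -0.002]
force: [-0.4, -0.0, 0.6]
width: 0.029
gripper_force: 0.0
```

Run:
```python
from h import *
t,im=look();print(observe()["width"])
a=cv2.resize(im[120:220,250:350],None,fx=3,fy=3,interpolation=2)
b=cv2.resize(t[170:245,160:290],None,fx=3,fy=3,interpolation=2)
o=np.zeros((300,700,3),np.uint8);o[:300,:300]=a;o[:225,305:695]=b;save(o,"pics/m13.png")
```

```text
44.52 [ 605.3 -199.5  242.4] yaw 56.7
[]
[]
0.004835512848897632
```

View pics/m13.png

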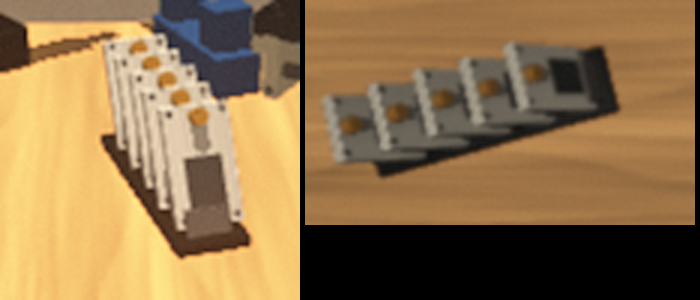

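Request:
apply_moves --pt "0 0 0 -0.7 0" --pt "0 0 0 -0.7 0" --pt "0 0 0 -0.7 0" --pt "0 0 0 -0.7 0" --pt "0 0 0 -0.7 0" --pt "0 0 0 -0.4 0" --pt "0 0 0 0 0"

```text
clock: 45.55
position: [0.6041, -0.1991, 0.006]
ee_rot: [-2.762, -1.492, 0.003]
force: [0.3, -0.7, 0.2]
width: 0.007
gripper_force: 0.0
```

```bash
cat >> h.py <<'E'
T0=np.array([537.5,-304.9]);ta=np.radians(-123.2);xt=np.array([np.cos(ta),np.sin(ta)]);yt=np.array([-xt[1],xt[0]])
def ts(x=None,y=0,z=None):
    s=observe();p=np.array(s["position"])*1000;q=p[:2]-T0;f=np.array(s["force"])
    print(round(float(s["clock"]),2),"tester x,y,z",(q@xt).round(1),(q@yt).round(1),p[2].round(1),"yaw",np.degrees(R.from_rotvec(s["ee_rot"]).as_euler("ZYX"))[0].round(1),"Fx,Fy,Fz",(f[:2]@xt).round(1),(f[:2]@yt).round(1),f[2].round(1),"tau",np.round(s["ft_torque"],2))
    if x is not None:
        d=np.r_[(x-q@xt)*xt+(y-q@yt)*yt,z-p[2]];print("units",(d/60).round(3))
E
python3 -c "
from h import *
ts(-101.5,0,7);print('per 10mm',xt*10/60)
d,_,c=grab('side'),0,0
im,dep,c=d
# guard state from side cam depth: height of lip area
K,ds,o,Rm=c
vv,uu=np.mgrid[270:400,270:420];q=cv2.undistortPoints(np.c_[uu.ravel(),vv.ravel()].astype(float).reshape(-1,1,2),K,ds)[:,0]
D=dep[270:400,270:420].ravel();P=o+(np.c_[q[:,0],-q[:,1],-np.ones(len(q))]*D[:,None])@Rm.T
P=P[D>0]*1000;Q=np.c_[(P[:,:2]-T0)@xt,(P[:,:2]-T0)@yt,P[:,2]]
dark=im[270:400,270:420].reshape(-1,3)[D>0].max(1)<60
for a,b in((60,72),(78,100),(100,135)):
    m=(Q[:,2]>a)&(Q[:,2]<b)&(abs(Q[:,1])<90)&(Q[:,0]>-75)
    if m.sum()>5:print(a,b,m.sum(),np.percentile(Q[m],[2,50,98],axis=0).round(0).tolist())
"
```

```text
45.55 tester x,y,z -125.0 -2.2 6.0 yaw 56.8 Fx,Fy,Fz 0.4 0.6 0.2 tau [-0.02 -0.07 -0.06]
units [-0.183 -0.348  0.016]
per 10mm [-0.09126054 -0.13946072]
60 72 6020 [[-33.0, -62.0, 63.0], [61.0, 11.0, 70.0], [118.0, 63.0, 72.0]]
78 100 636 [[-62.0, -34.0, 79.0], [38.0, 18.0, 84.0], [48.0, 32.0, 99.0]]
100 135 1503 [[-32.0, -26.0, 103.0], [8.0, 3.0, 122.0], [38.0, 25.0, 123.0]]
```

Request:
apply_moves --pt "0 -0.08 -0.12 0 0" --pt "0 -0.06 -0.1 0 0" --pt "0 -0.05 -0.07 0 0" --pt "0 0 0 0 0"

```text
clock: 46.1
position: [0.5937, -0.2187, 0.0078]
ee_rot: [2.766, 1.489, 0.0]
force: [0.0, 0.4, 0.0]
width: 0.008
gripper_force: 0.0
```

```bash
python3 -c "
from h import *
ts()"
```

```text
46.1 tester x,y,z -102.9 -0.2 7.8 yaw 56.6 Fx,Fy,Fz -0.3 -0.2 0.0 tau [-0.04 -0.12  0.  ]
```

Request:
apply_moves --pt "0 -0.03 -0.05 0 0" --pt "0 -0.03 -0.04 0 0" --pt "0 0 0 0 0"

```text
clock: 46.48
position: [0.5932, -0.2191, 0.0083]
ee_rot: [-2.762, -1.494, -0.01]
force: [6.3, 10.2, 0.5]
width: 0.003
gripper_force: 5.9
```

```bash
python3 -c "
from h import *
ts()"
```

```text
46.48 tester x,y,z -102.3 -0.4 8.3 yaw 56.8 Fx,Fy,Fz -12.0 -0.3 0.5 tau [ 1.56 -1.06 -0.18]
```

Request:
apply_moves --pt "0 -0.01 -0.01 0.08 0" --pt "0 0 0 0.08 0" --pt "0 0 0 0.08 0" --pt "0 0 0 0 0"

```text
clock: 46.98
position: [0.5925, -0.2202, 0.0231]
ee_rot: [-2.762, -1.495, -0.009]
force: [5.9, 8.0, 0.4]
width: 0.002
gripper_force: 5.3
```

```bash
cat >> h.py <<'E'
def guard():
    # angle of the guard from the side camera: highest dark points near its middle, and lip
    im,dep,c=grab('side');K,ds,o,Rm=c
    vv,uu=np.mgrid[200:400,270:460];q=cv2.undistortPoints(np.c_[uu.ravel(),vv.ravel()].astype(float).reshape(-1,1,2),K,ds)[:,0]
    D=dep[200:400,270:460].ravel();P=(o+(np.c_[q[:,0],-q[:,1],-np.ones(len(q))]*D[:,None])@Rm.T)*1000
    dk=(im[200:400,270:460].reshape(-1,3).max(1)<75)&(D>0)
    Q=np.c_[(P[:,:2]-T0)@xt,(P[:,:2]-T0)@yt,P[:,2]]
    m=dk&(abs(Q[:,1])<30)&(Q[:,0]>-80)&(Q[:,0]<110)&(Q[:,2]>78)
    for a in range(80,240,15):
        k=m&(Q[:,2]>=a)&(Q[:,2]<a+15)
        if k.sum()>4:print(a,k.sum(),np.percentile(Q[k,0],[3,97]).round(0))
E
python3 -c "
from h import *
ts();guard()"
```

```text
46.98 tester x,y,z -101.0 -0.4 23.1 yaw 56.8 Fx,Fy,Fz -10.0 0.5 0.4 tau [ 1.31 -0.93 -0.09]
80 138 [-52.  41.]
95 435 [-66.  42.]
110 821 [-77.  44.]
125 799 [-76.  22.]
185 259 [-79. -63.]
200 8 [-79. -68.]
215 18 [-73. -59.]
```

```bash
python3 - <<'E'
import re
s=open("h.py").read()
i=s.index("    for a in range(80,240,15):")
s=s[:i]+'''    for a in range(-60,100,15):
        k=m&(Q[:,0]>=a)&(Q[:,0]<a+15)
        if k.sum()>4:print("x",a,k.sum(),"z",np.percentile(Q[k,2],[3,50,97]).round(0))
'''
open("h.py","w").write(s)
E
python3 -c "
from h import *
guard()"
```

```text
x -60 47 z [ 93.  98. 226.]
x -45 20 z [92. 96. 97.]
x -30 199 z [ 95. 130. 132.]
x -15 286 z [ 93. 129. 131.]
x 0 293 z [ 90. 127. 129.]
x 15 339 z [ 85. 124. 126.]
x 30 433 z [ 86. 122. 124.]
x 45 11 z [ 78.  80. 107.]
```

Request:
apply_moves --pt "0 -0.017 -0.026 0.14 0" --pt "0 -0.017 -0.026 0.14 0" --pt "0 -0.027 -0.041 0.12 0" --pt "0 -0.027 -0.041 0.12 0" --pt "0 -0.036 -0.055 0.115 0" --pt "0 -0.036 -0.055 0.115 0" --pt "0 0 0 0 0"

```text
clock: 47.95
position: [0.5824, -0.2356, 0.0686]
ee_rot: [-2.764, -1.494, -0.008]
force: [3.8, 7.8, 5.3]
width: 0.006
gripper_force: 4.3
```

```bash
python3 -c "
from h import *
ts();guard()"
```

```text
47.95 tester x,y,z -82.5 -0.3 68.6 yaw 56.8 Fx,Fy,Fz -8.6 -1.1 5.3 tau [ 1.05 -0.52 -0.13]
x -60 892 z [144. 168. 246.]
x -45 349 z [135. 142. 272.]
x -30 80 z [124. 133. 136.]
x -15 42 z [114. 127. 142.]
x 0 89 z [102. 128. 151.]
x 15 110 z [ 95. 124. 144.]
x 30 282 z [ 85. 129. 136.]
x 45 448 z [ 96. 121. 127.]
x 60 81 z [113. 116. 118.]
```

Request:
apply_moves --pt "0 -0.045 -0.07 0.11 0" --pt "0 -0.045 -0.07 0.11 0" --pt "0 -0.053 -0.082 0.1 0" --pt "0 -0.053 -0.082 0.1 0" --pt "0 -0.06 -0.092 0.05 0" --pt "0 -0.06 -0.092 0 0" --pt "0 -0.06 -0.092 0 0" --pt "0 0 0 0 0"

```text
clock: 49.0
position: [0.5567, -0.2743, 0.0946]
ee_rot: [-2.766, -1.489, 0.002]
force: [0.1, 0.5, -0.9]
width: 0.003
gripper_force: 0.3
```

```bash
python3 -c "
from h import *
ts();guard()"
```

```text
49.0 tester x,y,z -36.1 -0.7 94.6 yaw 56.6 Fx,Fy,Fz -0.5 -0.2 -0.9 tau [ 0.08 -0.1   0.02]
x -60 133 z [183. 202. 228.]
x -45 94 z [184. 204. 237.]
x -30 166 z [174. 220. 272.]
x -15 885 z [178. 198. 272.]
x 0 826 z [154. 169. 296.]
x 15 274 z [123. 151. 155.]
x 30 272 z [ 84. 154. 161.]
x 45 753 z [ 92. 150. 163.]
x 60 1022 z [103. 122. 140.]
x 75 181 z [ 97. 101. 107.]
```

Request:
apply_moves --pt "0 -0.052 -0.08 0 0" --pt "0 -0.052 -0.08 0 0" --pt "0 -0.052 -0.08 0 0" --pt "0 -0.052 -0.08 0 0" --pt "0 -0.052 -0.08 0 0" --pt "0 -0.04 -0.06 0 0" --pt "0 0 0 0 0" --pt "0 0 0 0 0"

```text
clock: 50.05
position: [0.5403, -0.2996, 0.095]
ee_rot: [-2.764, -1.492, -0.003]
force: [2.7, 5.1, -1.4]
width: 0.005
gripper_force: 2.8
```

```bash
python3 -c "
from h import *
ts(2,0,95);guard()"
```

```text
50.05 tester x,y,z -5.9 -0.6 95.0 yaw 56.7 Fx,Fy,Fz -5.7 -0.5 -1.4 tau [ 1.09 -0.73 -0.02]
units [-0.064 -0.116 -0.   ]
x -30 145 z [180. 202. 229.]
x -15 127 z [180. 204. 239.]
x 0 175 z [174. 219. 272.]
x 15 850 z [181. 200. 297.]
x 30 1169 z [111. 171. 299.]
x 45 401 z [ 84. 154. 156.]
x 60 491 z [ 92. 154. 157.]
x 75 1325 z [ 88. 119. 152.]
```

Request:
apply_moves --pt "0 -0.02 -0.03 0 0" --pt "0 0 0 0 0" --pt "0 0.1 0.15 0 0" --pt "0 0.18 0.28 0 0" --pt "0 0.18 0.28 0 0" --pt "0 0.18 0.28 0 0" --pt "0 0.18 0.28 0 0" --pt "0 0.18 0.28 0 0" --pt "0 0.18 0.28 0 0" --pt "0 0.18 0.28 0 0" --pt "0 0.1 0.2 0.5 0" --pt "0 0 0 0.8 0"

```text
clock: 51.6
position: [0.6257, -0.1617, 0.1725]
ee_rot: [-2.761, -1.492, 0.003]
force: [0.2, 0.1, 0.4]
width: 0.011
gripper_force: 0.0
```

Request:
apply_moves --pt "0 0 0.5 0.8 0" --pt "0 -0.3 0.7 0.5 0" --pt "0 -0.3 0.7 0 0" --pt "0 -0.3 0.5 0 0" --pt "0 0 0 0 0" --pt "0 0 0 0 0"

```text
clock: 52.35
position: [0.5724, -0.0206, 0.2511]
ee_rot: [2.765, 1.49, -0.0]
force: [-0.5, -0.3, 0.3]
width: 0.006
gripper_force: 0.0
```

Run:
```python
from h import *
ts();guard();im,_,_=grab("side");t,_,_=grab("top")
o=np.zeros((460,800,3),np.uint8)
o[:440,:400]=cv2.resize(im[250:400,275:412],(400,440),interpolation=2)
o[:240,405:]=cv2.resize(im[130:220,245:393],(395,240),interpolation=2)
o[245:460,405:]=cv2.resize(t[165:245,160:307],(395,215),interpolation=2);save(o,"pics/fin.png")
```

```text
52.35 tester x,y,z -257.0 -126.5 251.1 yaw 56.6 Fx,Fy,Fz 0.5 -0.3 0.3 tau [-0.01 -0.07 -0.01]
x -60 28 z [81. 85. 87.]
x -45 46 z [ 82. 120. 123.]
x -30 270 z [ 85. 122. 123.]
x -15 301 z [ 86. 122. 123.]
x 0 321 z [ 83. 122. 123.]
x 15 377 z [ 83. 121. 123.]
x 30 343 z [ 85. 120. 123.]
x 45 15 z [78. 80. 83.]
```

View pics/fin.png

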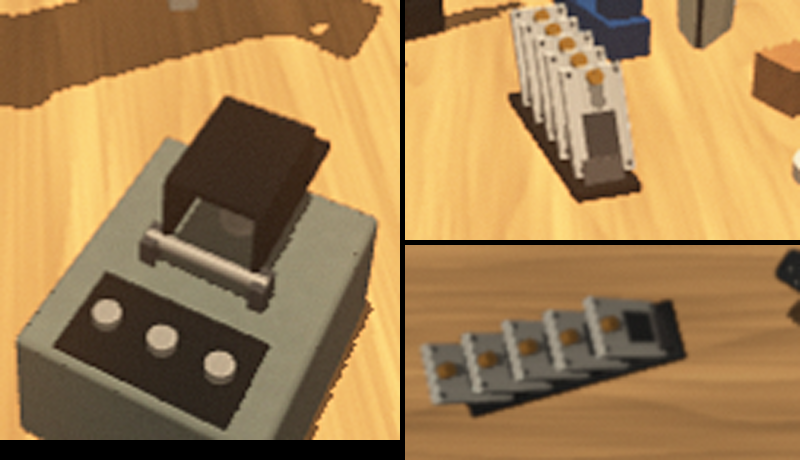

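Run:
```python
from h import *
def f(im,dep,c):
    K,ds,o,Rm=c
    vv,uu=np.mgrid[270:400,270:460];q=cv2.undistortPoints(np.c_[uu.ravel(),vv.ravel()].astype(float).reshape(-1,1,2),K,ds)[:,0]
    D=dep[270:400,270:460].ravel();P=(o+(np.c_[q[:,0],-q[:,1],-np.ones(len(q))]*D[:,None])@Rm.T)*1000
    Q=np.c_[(P[:,:2]-T0)@xt,(P[:,:2]-T0)@yt,P[:,2]]
    m=(D>0)&(abs(Q[:,1])<14)&(Q[:,2]>73)&(Q[:,2]<114)&(Q[:,0]>-30)&(Q[:,0]<34)
    for a in range(73,114,5):
        k=m&(Q[:,2]>=a)&(Q[:,2]<a+5)
        if k.sum():print(a,k.sum(),"x",np.percentile(Q[k,0],[5,50,95]).round(1),"y",np.median(Q[k,1]).round(1),"v",int(np.median(im[270:400,270:460].reshape(-1,3)[k].max(1))))
z=np.load("side0.npz");c=cam("side");print("before");f(z["im"],z["dep"],c);print("now");im,dep,c=grab("side");f(im,dep,c)
```

```text
before
73 61 x [-0.4  3.6  8.9] y -0.1 v 85
now
73 51 x [-0.3  4.   8.3] y -0.2 v 94
78 7 x [3.3 5.5 6.3] y 1.0 v 88
83 2 x [7.7 7.8 7.8] y -0.4 v 82
```

```bash
python3 -c "
from cell import arm
print(arm.sign_off())"
```

```text
the job is handed in; nothing more can be done
None
```

All five lids stand in the rack, one to a slot with studs up and let go; the tester's toggle then went on (depth readings show it leaning back), the guard is shut, and I handed the job in at about 52 s with the arm clear; no verdict came back.

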